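# Jack up a bench analyser and hold it

### The job

Put the white bench analyser into service mode by pressing the green, then the yellow, then the red key on the grey console, one at a time and each fully down. Then set the jack on the bench with its saddle centred under the analyser's yellow lift lug (red mark), pump the orange handle once as a trial lift (fully down, then let it come all the way back up), and press it fully down again. Finish while still holding the handle down, with the analyser's front raised on the jack alone; leave the bottles and the beaker as they stand.

Things in the scene. Friction and masses are not known exactly. Their poses are not given: they have to be found in the camera images.
- stand: Fixed stand of the white analyser. Origin on the bench right below the lift pad; +x from the lug into the analyser. Analyser: front face 35 mm to +x, 260 mm wide, top 128 mm high. Its yellow lift lug sticks out to -x: 46 mm wide, 62 to 72 mm above the bench, free end 18 mm to -x of the origin. The bench below the lug is clear from -x up to 50 mm to +x of the origin.
- lift_pad (a point): Lift point: centre of the underside of the yellow lug, 62 mm above the bench at rest; a red disc 28 mm wide with a white centre marks it on the lug's top, 10 mm above this point. The analyser is hinged at its rear (250 mm to +x, 30 mm up): pushed up here with about 9 to 15 N its front rises, and falls back when let down.
- jack: Loose jack, 0.8 kg. Origin at bench level, z up, saddle to +x, handle to -x. Dark base plate 225 x 70 x 10 mm, x = -140 to 85 mm. Blue upright block to grip: 40 (x) by 30 mm (y), centred at x = -5 mm, from the base to z = 97 mm; grip it across y at z about 75 mm. Saddle at x = 60 mm. Handle pivot at x = -25, z = 55 mm.
- saddle_top (a point): Centre of the top of the jack's black round saddle (34 mm wide), at jack x = +60 mm and 50 mm above the bench with the handle up, so 12 mm below the lift pad. It rises with the handle: 6 mm per 0.1 rad, 30 mm in all.
- pump_handle (a joint): Jack handle, rad. 0: all the way up (sloping up 0.45 rad above level, away from the saddle); 0.5: fully down against its stop (0.05 below level). A spring brings it back up by itself when released. Pressing it takes about 2 to 3 N at the pad, 7 to 13 N while lifting the analyser.
- handle_pad (a point): Centre of the top face of the orange pad (45 mm along the handle x 40 mm wide x 12 mm thick) at the handle's end, 100 mm from the pivot and 6 mm above the handle's centre line. Pressed from above. About 104 mm above the bench when up, 56 mm when down.
- console: Fixed grey key console, 75 (x) x 190 (y) x 30 mm high, origin at the centre of its underside. Three round keys stand in a row along its y at -50, 0 and +50 mm; which colour is where varies.
- key_green_top (a point): Centre of the top of the green key (28 mm wide, in a black collar 44 mm wide), 48 mm above the bench.
- key_yellow_top (a point): Centre of the top of the yellow key (28 mm wide, in a black collar 44 mm wide), 48 mm above the bench.
- key_red_top (a point): Centre of the top of the red key (28 mm wide, in a black collar 44 mm wide), 48 mm above the bench.
- key_green (a joint): Travel of the green key, m: 0 up, 0.006 fully down. It springs back; fully down takes 5 N.
- key_yellow (a joint): Travel of the yellow key, m: 0 up, 0.006 fully down. It springs back; fully down takes 5 N.
- key_red (a joint): Travel of the red key, m: 0 up, 0.006 fully down. It springs back; fully down takes 5 N.
- reagent: Bystander: brown bottle, 60 mm wide, 140 mm tall, origin at the centre of its underside.
- water: Bystander: clear bottle with blue cap and label, 60 mm wide, 170 mm tall, origin at the centre of its underside.
- beaker: Bystander: glass beaker, 72 mm wide, 90 mm tall, origin at the centre of its underside.
Mind the look-alikes: they are no part of the job. There is more than one size of the jack; the job needs the largest.

How it is judged (in metres and radians):
On the way, in this order (a step that is already met when the one before it is completed fails the run):
1. the green key is pressed down, the other two up (value of joint key_green above 0.004 m and value of joint each of key_yellow, key_red below 0.002 m), for 0.05 s.
2. the yellow key is pressed down, the other two up (value of joint key_yellow above 0.004 m and value of joint each of key_green, key_red below 0.002 m), for 0.05 s.
3. the red key is pressed down, the other two up (value of joint key_red above 0.004 m and value of joint each of key_green, key_yellow below 0.002 m), for 0.05 s.
4. the jack stands on the bench with its saddle under the lift pad, handle up (horizontal distance between saddle_top and lift_pad below 0.012 m and angle between jack's own z axis and vertical below 0.1 rad and height (world z) of jack below 0.006 m and value of joint pump_handle below 0.1 rad), for 0.2 s.
5. trial stroke: handle down, the analyser's front raised on the saddle (horizontal distance between saddle_top and lift_pad below 0.012 m and angle between jack's own z axis and vertical below 0.1 rad and height (world z) of jack below 0.006 m and value of joint pump_handle above 0.43 rad and height (world z) of lift_pad above 0.073 m and contact force between jack and stand above 3 N and contact force between each of the fingers, the arm and stand below 0.5 N), for 0.1 s.
6. the handle is back up and the analyser down (value of joint pump_handle below 0.06 rad and height (world z) of lift_pad below 0.065 m), for 0.1 s.
At the end, for the whole second after the job is handed in: Handle held down (joint > 0.43 rad, still, pushed > 1.5 N); jack upright on the bench, saddle within 12 mm of the lift pad centre horizontally, carrying the analyser (> 3 N), lift pad > 73 mm high (62 at rest); neither robot nor bystander touches the analyser; keys up (all of step 5 and velocity of joint pump_handle below 0.05 rad/s and contact force between any of the fingers, the arm and jack above 1.5 N and value of joint each of key_green, key_yellow, key_red below 0.002 m and contact force between each of reagent, water, beaker and stand below 0.3 N); the arm keeps its last pose, push and grip.
It fails at once if the brown reagent bottle is pushed more than 30 mm away or tipped (distance of reagent from where it was at the start of the episode above 0.03 m or angle between reagent's own z axis and vertical above 0.4 rad).
It fails at once if the clear water bottle is pushed more than 30 mm away or tipped (distance of water from where it was at the start of the episode above 0.03 m or angle between water's own z axis and vertical above 0.4 rad).
It fails at once if the glass beaker is pushed more than 30 mm away or tipped (distance of beaker from where it was at the start of the episode above 0.03 m or angle between beaker's own z axis and vertical above 0.4 rad).
It fails at once if two keys are pressed at once (value of joint each of key_green, key_yellow above 0.003 m or value of joint each of key_yellow, key_red above 0.003 m or value of joint each of key_green, key_red above 0.003 m).
It also fails if it takes over 67 s, if anything falls off the work surface, if the arm or the gripper's body presses on something with over 40 N, if the wrist force passes 120 N, or if a joint passes its speed limit or range.

### The arm

A 7-joint arm with a two-finger parallel gripper is mounted at the origin on the work surface. World frame = base frame: x ahead of the robot, y to its left, z up, the work surface at z = 0. Lengths are in mm, angles in rad, forces in N, time in s.
With the tool pointing down it reaches from about 400 to 900 mm from the base axis. Payload 5.6 kg.
Tool frame: the origin (TCP) lies at the centre of the arm's flange, where the gripper is bolted on; the fingertips stand 190 mm ahead of it and the grasp point (between the pads) lies 171 mm ahead of it; x points along the fingers, y is the direction in which the jaws open and shut, and the axes are right-handed (so a half turn about x gives the same grasp; the last joint's range is limited). The gripper opens to 92 mm and grips with 3 to 60 N. Pads are 20 mm wide; open, the fingers measure 128 mm over their backs; the gripper's body (75 mm by 189 mm) begins 69 mm behind the grasp point.
Start: joints at [1.275, 0.468, -0.012, 1.603, 0.006, 1.071, -0.056], TCP at [162.538, -629.351, 404.692] pointing down, gripper open.
Joint ranges: [-2.53, 2.53], [-0.31, 2.02], [-1.57, 1.55], [0.28, 2.44], [-1.29, 4.43], [0.15, 1.84], [-2.92, 2.92]. Speed limits (rad/s): [2.57, 2.57, 3.14, 3.14, 3.14, 3.14, 3.14].

### API

Orientations are given as a unit quaternion [x, y, z, w].
In Python, from rig import manip gives the robot as it stands.
- The arm moves only by the shell command python3 -m pendant 'ROWS' [FORCE]. ROWS is JSON, a list of rows, each a list of 3 entries, a list of its own where there are three numbers: the shift along the tool's x, y, z in mm, then the turn about the tool's x in degrees, then the opening, from 0 (shut) to 1 (fully open). In form: [[[x, y, z], turn, grip], ...]. A call has 1 to 8 rows; each row is the pose to reach, as a shift and turn from the pose commanded when the call began, along the tool's axes at that moment; what a row does not reach only later rows make up. A row lasts 1/8 s, in which the tool goes at most 62.5 mm and 10.7 degrees, less where a joint would pass 70% of its speed; a pose out of reach is approached as far as the arm can. A call with a gripper value outside its range is refused whole. The fingers move at their own pace and stop on an object; FORCE is the grip in N (left out, the last holds). Time passes only in rows, so rows that repeat a pose let the fingers close. It gives the time, the measured TCP pose, the force and the opening at its end, in the units of the state.
- manip.sense(): the state, without advancing time (a new reading comes with each control period).
- manip.snapshot(name): name is "side" or "top"; returns the picture (400x640x3 uint8, red, green, blue); there is no depth.
- manip.get_calibration(name): a dict with "fx", "fy", "cx", "cy" (pixels), "rvec" (rotation vector, rad) and "tvec" (3), from world to camera coordinates, as OpenCV has them. Camera axes: x right, y down, z forward; pixel columns grow to the right and rows downward; lengths in mm; the calibration is good to about 2 mm. A picture is of the moment at which its call begins. get_calibration takes no time and is no camera call.
- manip.job_done(): hands the job in, once; it reports no verdict.
The state is a dict: "t": time; "joint_positions": joint angles; "joint_vel": joint speeds; "tau": joint torques, N m; "tcp_pos": TCP position; "tool_rot": TCP orientation; "ft_force": force on the tool from outside, world axes, zero at the start; "torque": the same for the moment, N m; "width": opening from 0.0 (shut) to 1.0 (fully open).
Only numpy, scipy, OpenCV 4.12 (cv2) and the standard library are available. Lean on these libraries where they do the work, as an engineer would, in place of code of your own. Each camera call takes 0.05 s, during which the arm holds its last target.

## Working session

There is one attempt and no reset: what is moved stays moved. The work goes in short steps, Python scripts to look and compute and a shell command to move; the robot and the scene stay as the last step left them, time stands still between calls to the robot, and variables do not carry over. Pictures are saved under pics/ and viewed, and the job is handed in when it is done.

```bash
ls; mkdir -p pics; python3 - <<'E'
from rig import manip
import cv2
print(manip.sense())
for n in("side","top"):
    cv2.imwrite(f"pics/{n}0.png",manip.snapshot(n)[:,:,::-1]); print(manip.get_calibration(n))
E
```

```text
pics
{'t': 0.0, 'joint_positions': array([ 1.27498413,  0.46838892, -0.01161001,  1.60363116,  0.0060109 ,
        1.07137963, -0.0562968 ]), 'joint_vel': array([-3.69593232e-04,  1.04009022e-03, -7.52522771e-04,  4.50615804e-05,
        2.32190631e-04, -8.99578676e-04,  8.94217737e-04]), 'tau': array([-2.42820788e-04, -5.20572209e+01, -1.24598719e-02, -2.43749535e+01,
       -5.65617357e-02,  1.73219363e-02,  1.20815216e-04]), 'tcp_pos': array([ 162.47751749, -629.10784375,  403.72931169]), 'tool_rot': array([-0.70134256, -0.08974177,  0.70159136, -0.08851327]), 'ft_force': array([0.40161717, 0.6126585 , 0.15271509]), 'torque': array([0.05125372, 0.01745048, 0.03596748]), 'width': 1.0000446880629528}
{'fx': 427.0372887682077, 'fy': 427.0372887682077, 'cx': 324.8689412348424, 'cy': 198.7315101528588, 'rvec': array([ 0.74545912, -2.36813312,  1.41136865]), 'tvec': array([ 364.99086611,  223.26289711, 1251.77927646])}
{'fx': 407.77723869996333, 'fy': 407.77723869996333, 'cx': 317.4650069225654, 'cy': 204.31843125640057, 'rvec': array([ 2.12536118, -2.14017312,  0.1929496 ]), 'tvec': array([ -30.31118421,  469.74718333, 1448.89542801])}
```

View pics/side0.png

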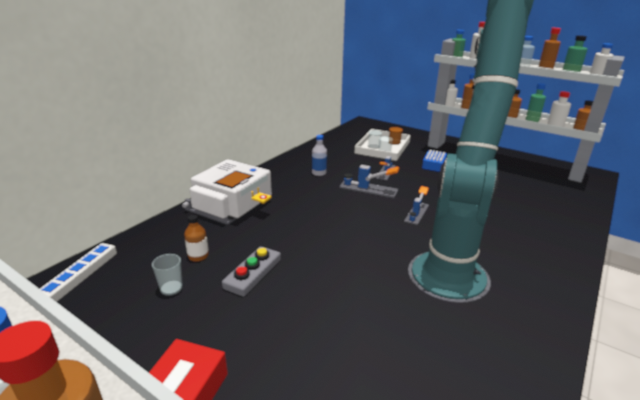

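View pics/top0.png

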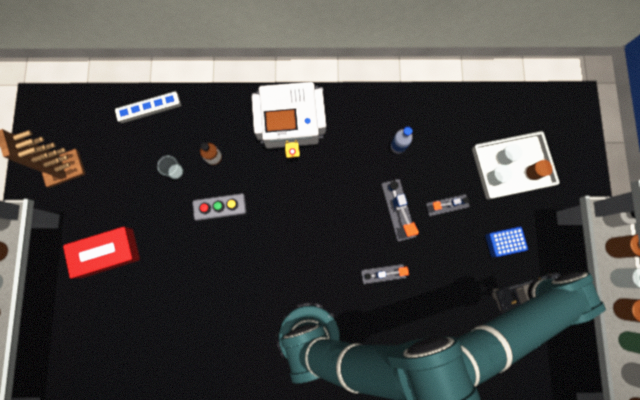

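The top view shows the keys (red, green, yellow) at about (205,208), (218,206), (232,204), the lug at (292,151), and three jacks at (400,210), (447,205) and (385,273). The one at (400,210) looks longest, so I'll enlarge it and measure it.

```bash
cat > h.py <<'E'
import numpy as np, cv2
from rig import manip
from scipy.spatial.transform import Rotation as R
def cal(n):
    c=manip.get_calibration(n); K=np.array([[c['fx'],0,c['cx']],[0,c['fy'],c['cy']],[0,0,1]]); return K,np.array(c['rvec']),np.array(c['tvec'])
def proj(n,P):
    K,r,t=cal(n); return cv2.projectPoints(np.float64(P).reshape(-1,1,3),r,t,K,None)[0].reshape(-1,2)
def back(n,uv,z):
    K,r,t=cal(n); Rm=cv2.Rodrigues(r)[0]; o=-Rm.T@t
    uv=np.float64(uv).reshape(-1,2); d=(Rm.T@np.linalg.inv(K)@np.c_[uv,np.ones(len(uv))].T).T
    return o+d*((z-o[2])/d[:,2])[:,None]
def crop(src,x0,y0,x1,y1,s,out):
    im=cv2.imread(src)[y0:y1,x0:x1]; cv2.imwrite(out,cv2.resize(im,None,fx=s,fy=s,interpolation=cv2.INTER_CUBIC))
E
python3 - <<'E'
from h import *
crop('pics/top0.png',350,165,480,290,5,'pics/c1.png')
crop('pics/top0.png',180,70,340,230,4,'pics/c2.png')
crop('pics/side0.png',320,130,450,230,6,'pics/c3.png')
print(proj('top',[[0,0,0],[600,0,0],[600,-300,0]]))
s=manip.sense();print(R.from_quat(s['tool_rot']).as_matrix().round(3))
def cen(n,lo,hi,box,z):
    im=cv2.imread(f'pics/{n}0.png');hsv=cv2.cvtColor(im,cv2.COLOR_BGR2HSV)
    m=cv2.inRange(hsv,lo,hi);k=np.zeros_like(m);x0,y0,x1,y1=box;k[y0:y1,x0:x1]=m[y0:y1,x0:x1]
    v,u=np.nonzero(k);c=(u.mean(),v.mean());print(n,np.round(c,1),len(u),back(n,c,z).round(1))
for nm,lo,hi in(('g',(45,80,40),(85,255,255)),('y',(20,100,80),(35,255,255)),('r',(0,120,60),(8,255,255))):
    print(nm);cen('top',lo,hi,(190,195,248,218),48);cen('side',lo,hi,(225,240,280,290),48)
E
```

```text
[[308.93422495 336.52411401]
 [308.34027451 172.51866572]
 [387.01697294 172.05633964]]
[[-0.     0.25  -0.968]
 [ 0.001 -0.968 -0.25 ]
 [-1.    -0.002  0.   ]]
g
top [217.4 205.4] 65 [[466.6 330.   48. ]]
side [252.  260.9] 85 [[467.6 331.7  48. ]]
y
top [231.1 203.6] 71 [[472.8 280.3  48. ]]
side [261.5 251.9] 80 [[474.7 283.4  48. ]]
r
top [203.8 207.2] 64 [[460.2 378.7  48. ]]
side [241.3 270.7] 82 [[461.  381.6  48. ]]
```

View pics/c1.png

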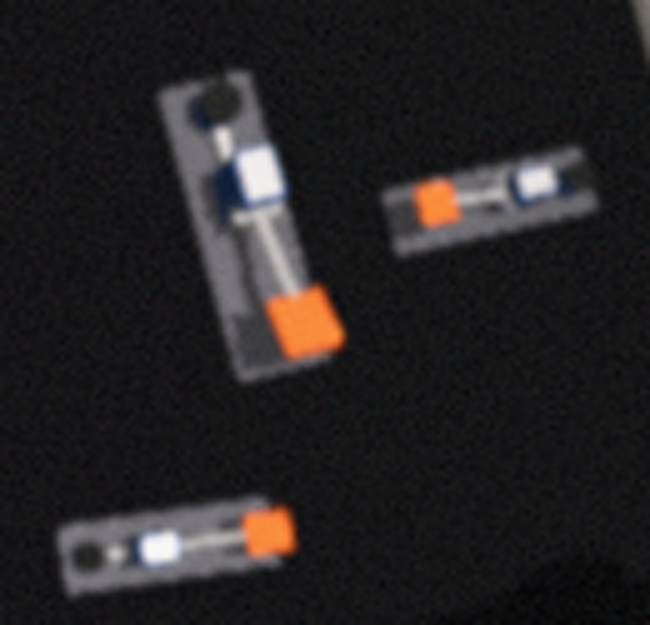

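View pics/c2.png

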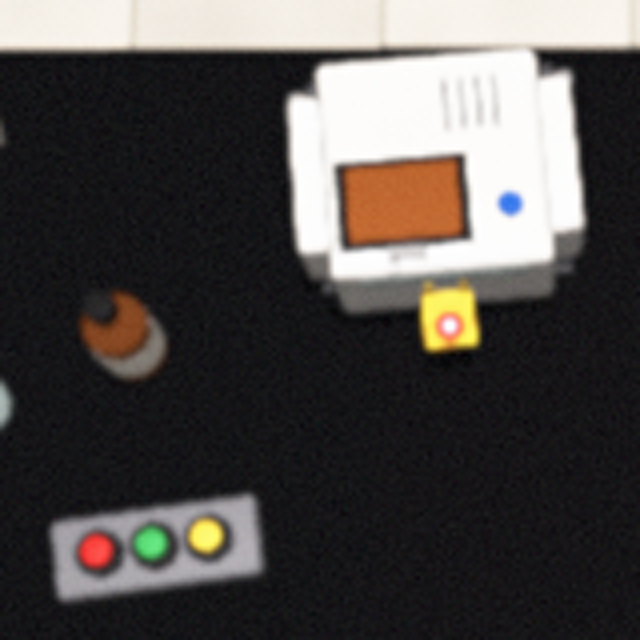

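View pics/c3.png

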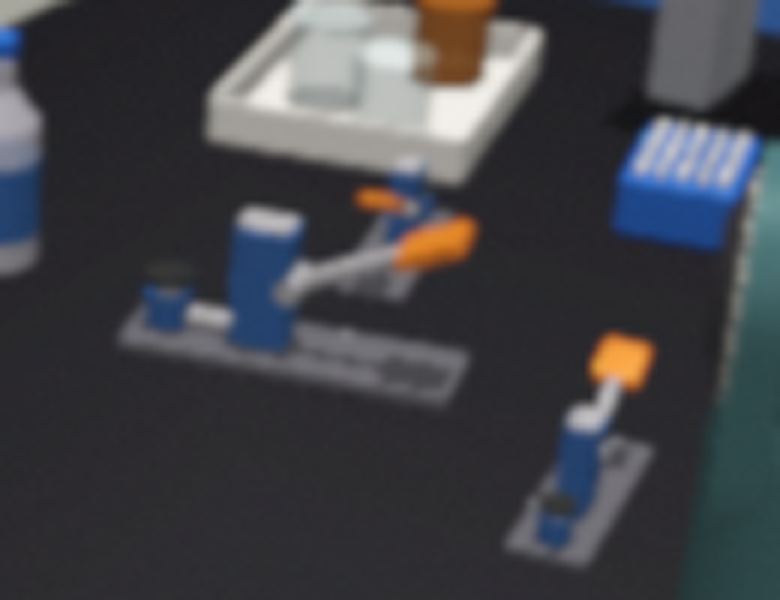

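```bash
python3 - <<'E'
from h import *
c=lambda L,s,o:np.array(L,float)/s+np.array(o)-0.4
o1=(350,165)
b=back('top',c([(160,95),(250,72),(335,358),(240,380)],5,o1),10);print('base corners\n',b.round(1))
print('len',np.linalg.norm(b[1]-b[2]),np.linalg.norm(b[0]-b[3]),'wid',np.linalg.norm(b[0]-b[1]),np.linalg.norm(b[2]-b[3]))
ax=(b[0]+b[1]-b[2]-b[3])/2;ax/=np.linalg.norm(ax);m=b.mean(0);org=m+ax*27.5
print('yaw',np.degrees(np.arctan2(ax[1],ax[0])),'origin',org.round(1))
sd=back('top',c([(218,102)],5,o1),50)[0];bt=back('top',c([(260,174)],5,o1),97)[0];hp=back('top',c([(305,322)],5,o1),104)[0]
print('saddle',sd.round(1),'block',bt.round(1),'pad',hp.round(1))
for n,p in(('s-b',sd-bt),('b-h',bt-hp),('s-h',sd-hp)): print(n,np.linalg.norm(p[:2]).round(1),np.degrees(np.arctan2(p[1],p[0])).round(2))
# side
o3=(320,130)
print('side saddle',back('side',c([(168,275)],6,o3),50).round(1),'block',back('side',c([(270,222)],6,o3),97).round(1))
o2=(180,70)
print('lug mark top',back('top',c([(450,326)],4,o2),72).round(1))
fe=back('top',c([(425,352),(479,348)],4,o2),72);d=fe[0]-fe[1];print('lug free end',fe.round(1),np.degrees(np.arctan2(-d[0],d[1])))
te=back('top',c([(331,278),(553,264)],4,o2),128);d=te[0]-te[1];print('front top',te.round(1),np.degrees(np.arctan2(-d[0],d[1])),np.linalg.norm(d))
for n,L in(('console',[(52,522),(255,496),(264,575),(60,602)]),):
    k=back('top',c(L,4,o2),30);print(n,k.round(1),k.mean(0).round(1))
crop('pics/side0.png',150,150,330,310,4,'pics/c4.png')
E
```

```text
base corners
 [[ 552.7 -276.1   10. ]
 [ 570.1 -344.7   10. ]
 [ 353.3 -398.3   10. ]
 [ 337.6 -327.5   10. ]]
len 223.3012220280901 221.1939109053464 wid 70.83215671642297 72.5012156705172
yaw 13.660332277223338 origin [ 480.2 -330.2   10. ]
saddle [ 538.1 -311.7   50. ] block [ 475.4 -330.    97. ] pad [ 369.5 -355.2  104. ]
s-b 65.3 16.28
b-h 108.8 13.38
s-h 174.1 14.47
side saddle [[ 541.4 -306.2   50. ]] block [[ 479.9 -329.7   97. ]]
lug mark top [[662.5  58.   72. ]]
lug free end [[638.   80.7  72. ]
 [641.5  31.5  72. ]] 4.060779972622777
front top [[689.6 160.1 128. ]
 [701.5 -36.2 128. ]] 3.45803042964946 196.6623272639744
console [[490.3 426.1  30. ]
 [513.5 240.   30. ]
 [439.6 229.9  30. ]
 [415.9 415.4  30. ]] [464.8 327.8  30. ]
```

View pics/c4.png

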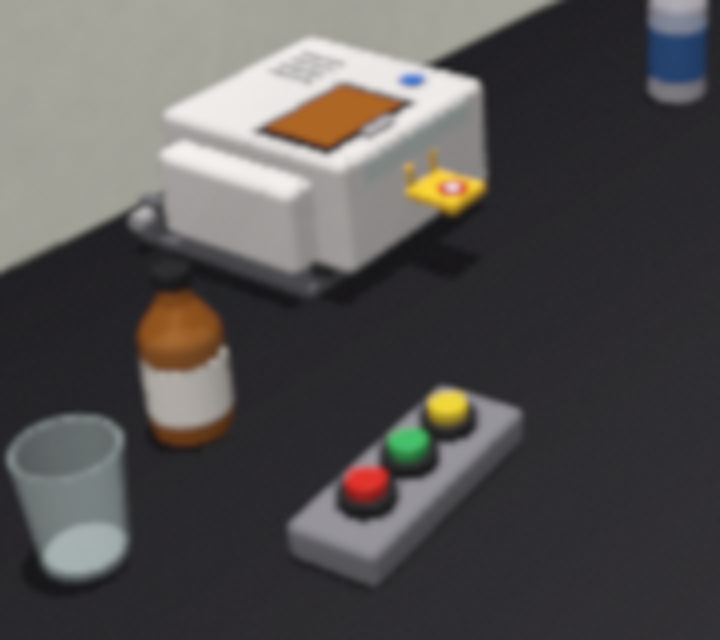

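```bash
cat >> h.py <<'E'
def go(*tip,dz=190):
    s=manip.sense();M=R.from_quat(s['tool_rot']).as_matrix();p=np.array(s['tcp_pos'])
    print('tip',(p+dz*M[:,0]).round(1),'w',round(s['width'],3),'t',s['t'],'yaw_y',np.degrees(np.arctan2(M[1,1],M[0,1])).round(2),'F',np.round(s['ft_force'],1))
    for q in tip: print(q,'-> shift',(M.T@(np.array(q,float)-(p+dz*M[:,0]))).round(1))
E
python3 - <<'E'
from h import *
print('mark side',back('side',np.array([[452,187]])/4+[150,150]-.4,72))
go((500,-100,214),(467,331,214))
E
```

```text
mark side [[669.58463656  57.19857315  72.        ]]
tip [ 162.4 -628.9  213.8] w 0.998 t 0.1 yaw_y -75.52 F [ 0.  -0.1 -0. ]
(500, -100, 214) -> shift [ 4.000e-01 -4.277e+02 -4.591e+02]
(467, 331, 214) -> shift [   1.1 -853.2 -535. ]
```

```bash
python3 -m pendant '[[[0,-43,-45],0,0],[[0,-86,-91],0,0],[[0,-129,-137],0,0],[[0,-171,-183],0,0],[[0,-214,-229],0,0],[[0,-257,-275],0,0],[[0,-300,-321],0,0],[[0,-343,-367],0,0]]' 20; python3 -c "
from h import *
go((500,-60,150),(467,331,90))"
```

```text
t: 1.1
tcp_pos: [431.3, -205.9, 404.7]
tool_rot: [0.701, 0.089, -0.701, 0.089]
ft_force: [1.1, -0.8, 1.1]
width: 0.156
tip [ 431.3 -205.9  214.7] w 0.156 t 1.1 yaw_y -75.54 F [ 1.1 -0.8  1.1]
(500, -60, 150) -> shift [  64.6 -124.2 -102.9]
(467, 331, 90) -> shift [ 124.5 -511.1 -168.6]
```

```bash
python3 -m pendant '[[[10,-58,-19],0,0],[[20,-116,-38],0,0],[[30,-174,-57],0,0],[[40,-232,-76],0,0],[[50,-290,-95],0,0],[[60,-348,-114],0,0],[[80,-400,-132],0,0],[[100,-450,-149],0,0]]'; python3 -c "
from h import *
go((467,331,60))"
```

```text
t: 2.1
tcp_pos: [462.4, 267.0, 303.9]
tool_rot: [-0.701, -0.089, 0.701, -0.089]
ft_force: [-0.2, 0.3, 1.1]
width: 0.003
tip [462.4 267.  113.9] w 0.003 t 2.1 yaw_y -75.52 F [-0.2  0.3  1.1]
(467, 331, 60) -> shift [ 53.9 -60.9 -20.4]
```

```bash
python3 -m pendant '[[[10,-40,-14],0,0],[[30,-61,-20],0,0],[[50,-61,-20],0,0],[[50,-61,-20],0,0]]'; python3 -c "
from h import *
go((467,331,48))
cv2.imwrite('pics/s1.png',manip.snapshot('side')[:,:,::-1]);cv2.imwrite('pics/t1.png',manip.snapshot('top')[:,:,::-1])
crop('pics/s1.png',190,190,330,310,5,'pics/s1c.png');crop('pics/t1.png',180,130,300,250,5,'pics/t1c.png')"
```

```text
t: 2.6
tcp_pos: [466.1, 327.6, 252.6]
tool_rot: [-0.7, -0.088, 0.703, -0.09]
ft_force: [0.3, 0.4, -0.3]
width: 0.002
tip [465.5 327.   62.6] w 0.002 t 2.6 yaw_y -75.56 F [ 0.3  0.4 -0.3]
(467, 331, 48) -> shift [14.6 -3.6 -2.6]
```

View pics/s1c.png

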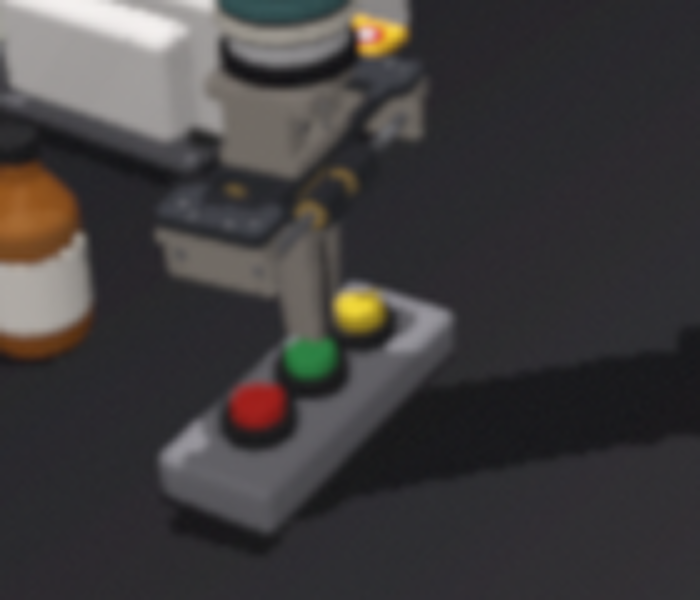

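View pics/t1c.png

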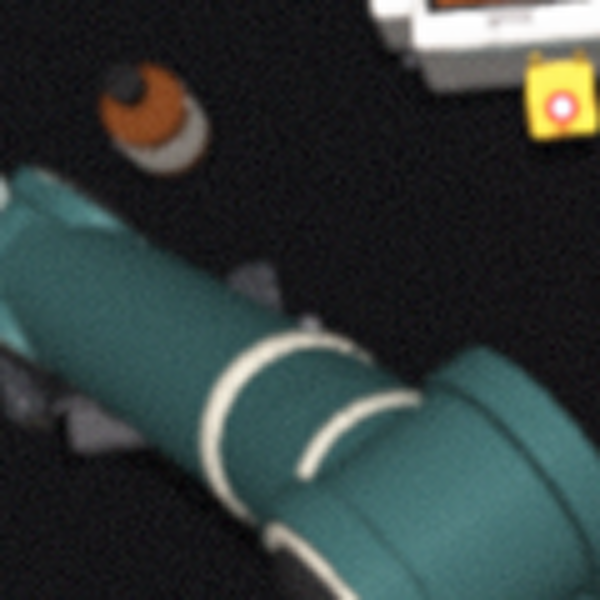

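```bash
python3 -m pendant '[[[10,-3,-1],0,0],[[19,-3,-1],0,0],[[23,-3,-1],0,0],[[23,-3,-1],0,0]]'; python3 -c "
from h import *
go()"
```

```text
t: 3.2
tcp_pos: [467.4, 333.0, 236.0]
tool_rot: [0.703, 0.088, -0.7, 0.09]
ft_force: [-7.0, -7.8, 35.4]
width: 0.004
tip [468.  332.8  46. ] w 0.004 t 3.2 yaw_y -75.55 F [-7.  -7.8 35.4]
```

```bash
python3 -c "
from h import *
cv2.imwrite('pics/s2.png',manip.snapshot('side')[:,:,::-1])
crop('pics/s2.png',210,220,290,290,9,'pics/s2c.png');go()"
```

```text
tip [468.1 332.8  46. ] w 0.005 t 3.25 yaw_y -75.55 F [-6.9 -7.4 35.5]
```

View pics/s2c.png

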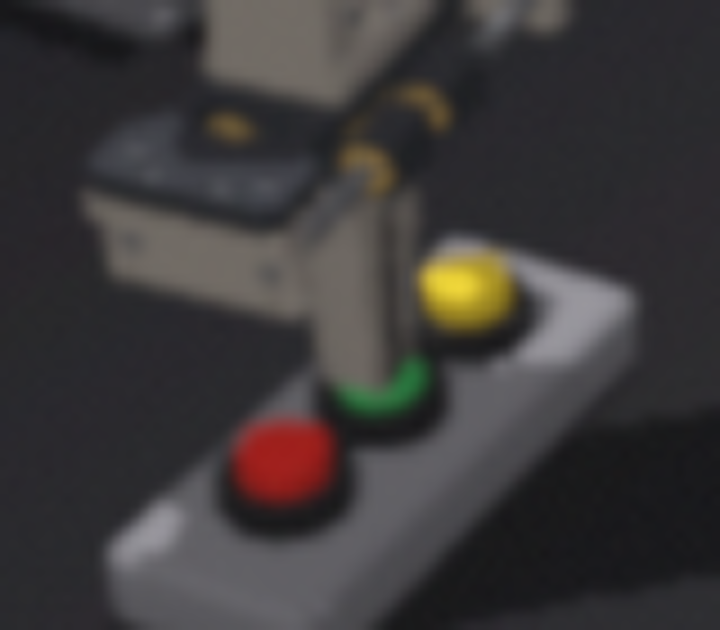

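```bash
q='from h import *
go()'; python3 -m pendant '[[[-10,0,0],0,0],[[-12,0,0],0,0],[[-12,0,0],0,0]]' >/dev/null; python3 -c "$q"; python3 -m pendant '[[[2,0,0],0,0],[[2,0,0],0,0]]'>/dev/null; python3 -c "$q";  python3 -m pendant '[[[2,0,0],0,0],[[2,0,0],0,0]]'>/dev/null; python3 -c "$q"; python3 -m pendant '[[[2,0,0],0,0],[[2,0,0],0,0]]'>/dev/null; python3 -c "$q"
```

```text
tip [466.4 332.2  53.1] w 0.007 t 3.625 yaw_y -75.53 F [ 0.2  0.2 -0.4]
tip [466.5 332.2  51.1] w 0.0 t 3.875 yaw_y -75.52 F [ 0.5 -1.   1.8]
tip [466.5 332.3  49.4] w 0.006 t 4.125 yaw_y -75.52 F [-0.6 -2.2  2.7]
tip [466.6 332.3  47.6] w 0.008 t 4.375 yaw_y -75.52 F [-1.6 -0.9  4.7]
```

```bash
q='from h import *
go()';  python3 -m pendant '[[[-14,0,0],0,0],[[-14,25,3],0,0],[[-14,49,6],0,0],[[-12,49,6],0,0],[[-4,49,6],0,0],[[1,49,6],0,0],[[4,49,6],0,0],[[4,49,6],0,0]]'>/dev/null; python3 -c "$q"
```

```text
tip [473.7 285.1  46.2] w 0.008 t 5.375 yaw_y -75.44 F [-3.7 -3.9 24.3]
```

```bash
q='from h import *
go()';  python3 -m pendant '[[[0,0,0],0,0],[[-18,0,0],0,0],[[-18,-50,-6],0,0],[[-18,-98,-11],0,0],[[-18,-98,-11],0,0],[[-8,-98,-11],0,0],[[-3,-98,-11],0,0],[[0,-98,-11],0,0]]'>/dev/null; python3 -c "$q"; python3 -m pendant '[[[0,0,0],0,0],[[0,0,0],0,0]]'>/dev/null;python3 -c "$q
cv2.imwrite('pics/s3.png',manip.snapshot('side')[:,:,::-1])
crop('pics/s3.png',210,220,290,290,9,'pics/s3c.png')"
```

```text
tip [459.5 380.8  46. ] w 0.006 t 6.375 yaw_y -75.6 F [-9.3 -7.1 37.1]
tip [459.4 380.7  46.2] w 0.007 t 6.625 yaw_y -75.6 F [-7.1 -3.9 22.7]
```

View pics/s3c.png

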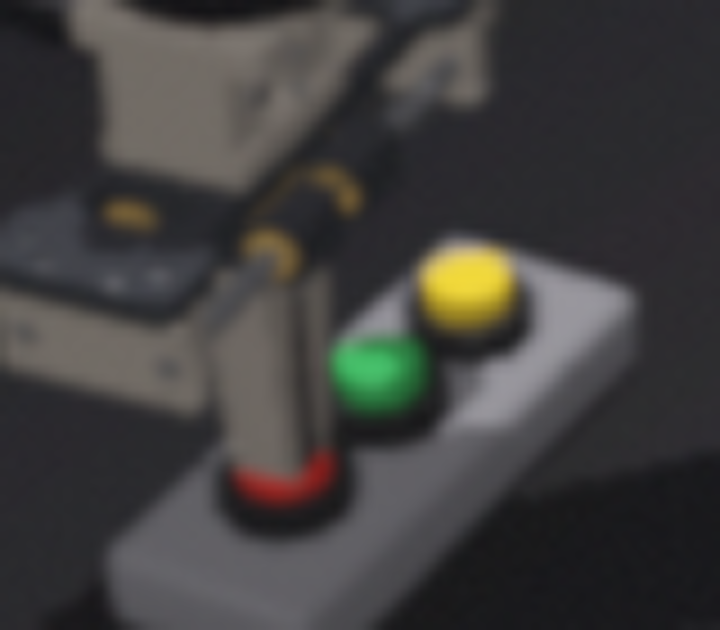

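```bash
python3 -m pendant '[[[-40,0,0],0,0],[[-90,20,5],0,0],[[-130,75,15],0,0.5],[[-160,130,28],0,1],[[-160,189,40],0,1],[[-160,248,52],0,1],[[-160,307,64],0,1],[[-160,366,76],0,1]]'; python3 -m pendant '[[[0,59,15],0,1],[[0,118,30],0,1],[[0,177,45],0,1],[[0,236,60],0,1],[[0,295,74],0,1],[[0,330,80],0,1]]';  python3 -c "
from h import *
go((477,-330,140),(477,-330,56))
cv2.imwrite('pics/s4.png',manip.snapshot('side')[:,:,::-1]);cv2.imwrite('pics/t4.png',manip.snapshot('top')[:,:,::-1])
go()"
```

```text
t: 7.68
tcp_pos: [476.5, 4.3, 393.3]
tool_rot: [-0.701, -0.088, 0.702, -0.088]
ft_force: [1.1, -0.4, -0.1]
width: 0.635
t: 8.43
tcp_pos: [480.1, -336.3, 392.7]
tool_rot: [-0.701, -0.087, 0.703, -0.087]
ft_force: [-0.2, 0.7, 0.4]
width: 1.001
tip [ 479.6 -336.4  202.7] w 1.001 t 8.425 yaw_y -75.88 F [-0.2  0.7  0.4]
(477, -330, 140) -> shift [62.7 -6.8  0.8]
(477, -330, 56) -> shift [146.7  -6.9   0.6]
tip [ 479.5 -337.7  202.4] w 1.001 t 8.525 yaw_y -76.05 F [-0.7  0.   0.6]
```

View pics/s4.png

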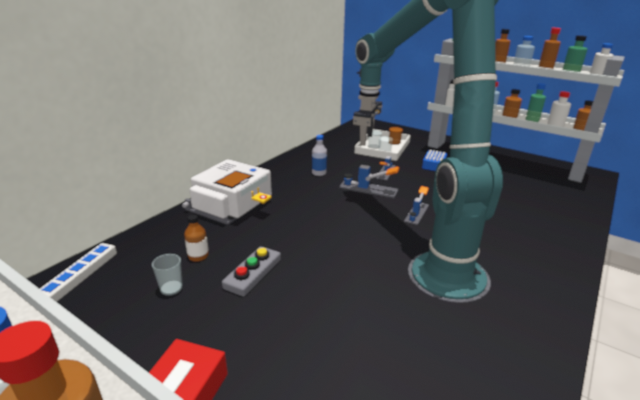

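View pics/t4.png

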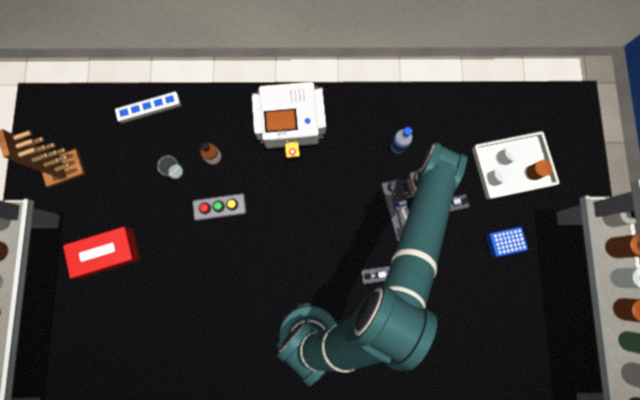

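```bash
python3 -m pendant '[[[40,-7,1],0,1],[[80,-7,1],0,1],[[85,-7,1],0,1],[[85,-7,1],0,1]]'; python3 -c "
from h import *
s=manip.sense();print(proj('side',[s['tcp_pos']]),proj('top',[s['tcp_pos']]))
go((477,-330,58))
cv2.imwrite('pics/s5.png',manip.snapshot('side')[:,:,::-1]);cv2.imwrite('pics/t5.png',manip.snapshot('top')[:,:,::-1])
crop('pics/s5.png',320,90,450,210,6,'pics/s5c.png');crop('pics/t5.png',340,130,480,250,5,'pics/t5c.png')"
```

```text
t: 9.02
tcp_pos: [479.7, -325.1, 309.2]
tool_rot: [0.701, 0.089, -0.701, 0.089]
ft_force: [0.1, -0.6, 0.5]
width: 1.002
[[367.70698152 114.4703709 ]] [[414.5691041  184.94363155]]
tip [ 479.7 -325.1  119.2] w 1.002 t 9.025 yaw_y -75.52 F [ 0.1 -0.6  0.5]
(477, -330, 58) -> shift [61.2  4.1  3.8]
```

View pics/s5c.png

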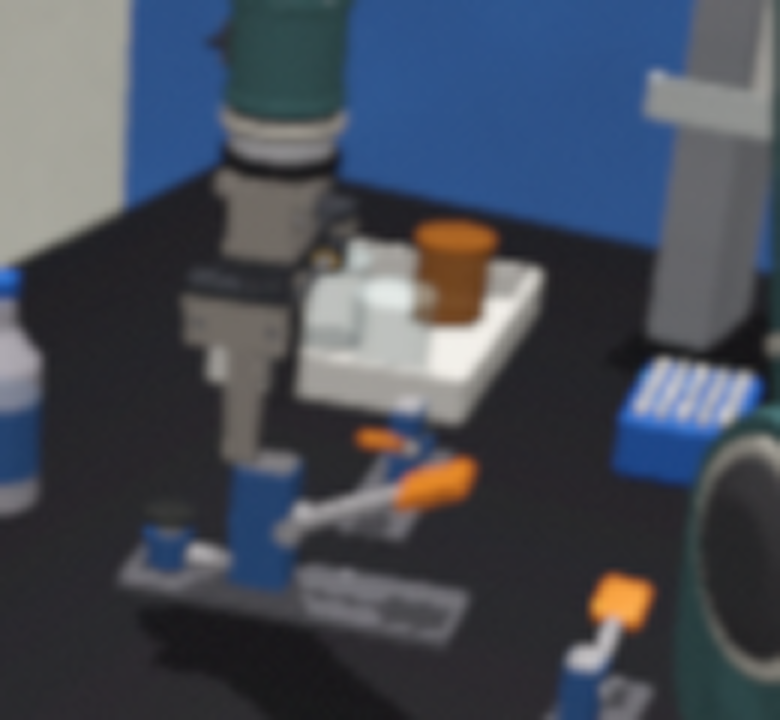

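View pics/t5c.png

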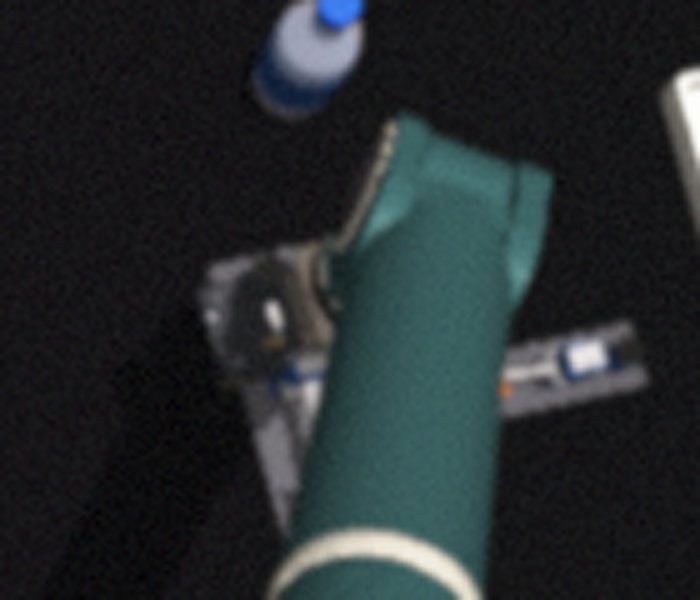

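```bash
python3 -m pendant '[[[20,4,2],0,1],[[45,4,2],0,1],[[60,4,2],0,1],[[60,4,2],0,1],[[60,4,2],0,0.2],[[60,4,2],0,0.2],[[60,4,2],0,0.2],[[60,4,2],0,0.2]]' 30; python3 -c "
from h import *
go((477,-330,58))
cv2.imwrite('pics/s6.png',manip.snapshot('side')[:,:,::-1])
crop('pics/s6.png',320,90,450,210,6,'pics/s6c.png')"
```

```text
t: 10.12
tcp_pos: [478.8, -329.6, 249.0]
tool_rot: [0.702, 0.089, -0.701, 0.089]
ft_force: [-1.0, -0.8, 0.1]
width: 0.589
tip [ 478.9 -329.7   59. ] w 0.589 t 10.125 yaw_y -75.52 F [-1.  -0.8  0.1]
(477, -330, 58) -> shift [ 1.  -0.1  1.9]
```

View pics/s6c.png

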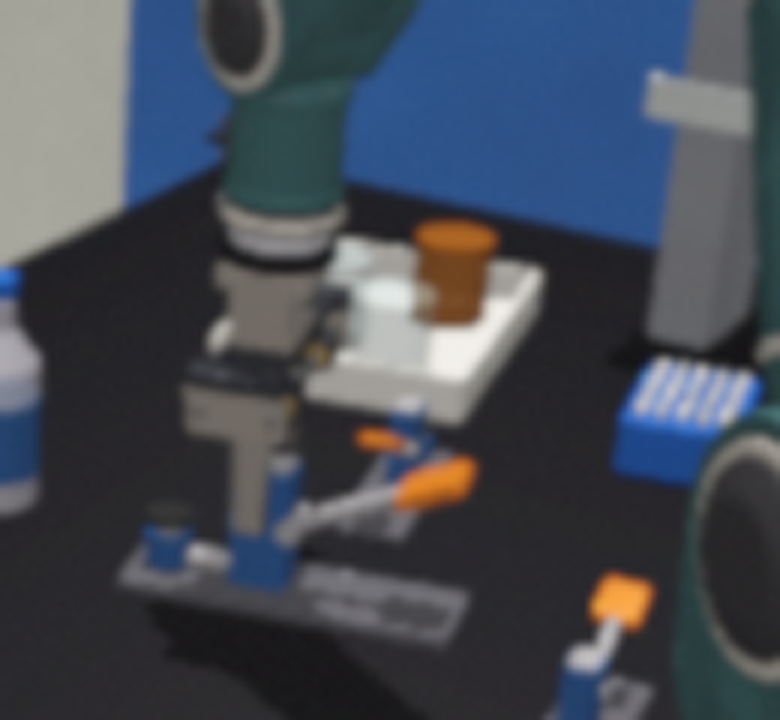

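```bash
python3 -m pendant '[[[0,0,0],0,0.1],[[0,0,0],0,0.1],[[0,0,0],0,0.1],[[0,0,0],0,0.1]]' 45; python3 -m pendant '[[[-4,0,0],0,0.1],[[-10,0,0],0,0.1],[[-20,0,0],0,0.1],[[-20,0,0],0,0.1]]'; python3 -c "
from h import *
go()
cv2.imwrite('pics/s7.png',manip.snapshot('side')[:,:,::-1]);cv2.imwrite('pics/t7.png',manip.snapshot('top')[:,:,::-1])
crop('pics/s7.png',320,90,450,210,6,'pics/s7c.png');crop('pics/t7.png',340,130,480,250,5,'pics/t7c.png')"
```

```text
t: 10.68
tcp_pos: [478.7, -329.2, 248.6]
tool_rot: [-0.701, -0.09, 0.702, -0.089]
ft_force: [-0.7, 2.0, 1.4]
width: 0.323
t: 11.18
tcp_pos: [479.1, -329.8, 269.7]
tool_rot: [0.702, 0.089, -0.701, 0.09]
ft_force: [-0.6, 0.3, -7.2]
width: 0.326
tip [ 479.4 -330.1   79.7] w 0.326 t 11.175 yaw_y -75.53 F [-0.6  0.3 -7.2]
```

View pics/s7c.png

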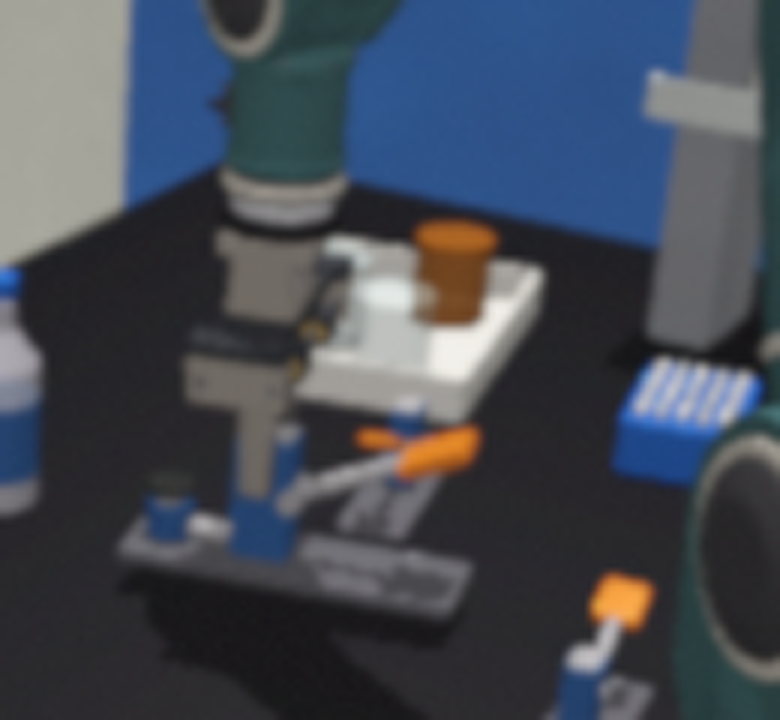

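View pics/t7c.png

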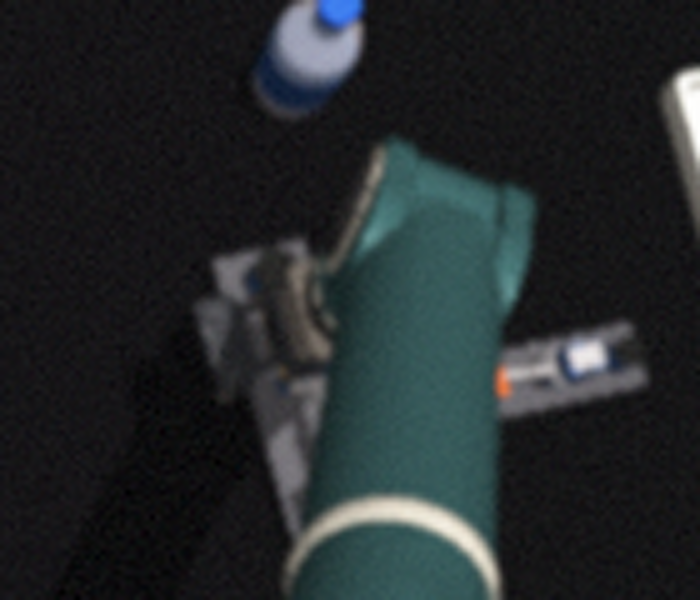

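```bash
python3 -m pendant '[[[-10,-15,-6],0,0.1],[[-15,-50,-21],0,0.1],[[-15,-90,-37],0,0.1],[[-15,-135,-55],0,0.1],[[-15,-180,-74],0,0.1],[[-15,-225,-93],0,0.1],[[-15,-265,-109],0,0.1],[[-15,-297,-122],0,0.1]]' 60; python3 -c "
from h import *
go((532,53,90))"
```

```text
t: 12.28
tcp_pos: [522.2, -8.0, 284.4]
tool_rot: [0.702, 0.09, -0.701, 0.09]
ft_force: [0.1, -0.2, -8.1]
width: 0.324
tip [522.4  -7.9  94.4] w 0.324 t 12.275 yaw_y -75.35 F [ 0.1 -0.2 -8.1]
(532, 53, 90) -> shift [  4.4 -56.4 -24.7]
```

```bash
python3 -m pendant '[[[0,-25,-11],2,0.1],[[0,-45,-20],5,0.1],[[0,-56,-25],8,0.1],[[0,-56,-25],10.5,0.1],[[8,-56,-25],10.5,0.1],[[16,-56,-25],10.5,0.1],[[16,-56,-25],10.5,0.1],[[16,-56,-25],10.5,0.1]]'; python3 -c "
from h import *
go()
cv2.imwrite('pics/s8.png',manip.snapshot('side')[:,:,::-1]);cv2.imwrite('pics/t8.png',manip.snapshot('top')[:,:,::-1])
crop('pics/s8.png',220,110,360,230,5,'pics/s8c.png');crop('pics/t8.png',220,110,360,230,5,'pics/t8c.png')"
```

```text
t: 13.28
tcp_pos: [532.8, 48.9, 267.5]
tool_rot: [-0.707, -0.025, 0.707, -0.024]
ft_force: [-0.1, -0.2, -8.0]
width: 0.321
tip [532.8  48.9  77.5] w 0.321 t 13.275 yaw_y -86.03 F [-0.1 -0.2 -8. ]
```

View pics/s8c.png

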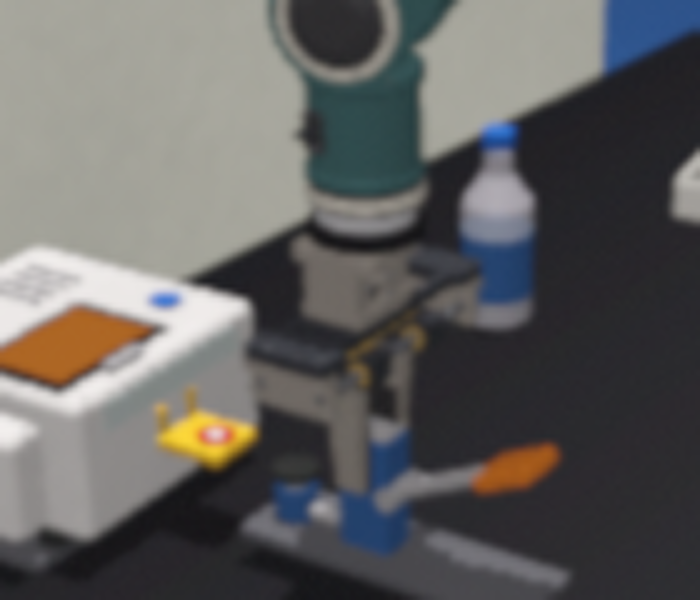

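View pics/t8c.png

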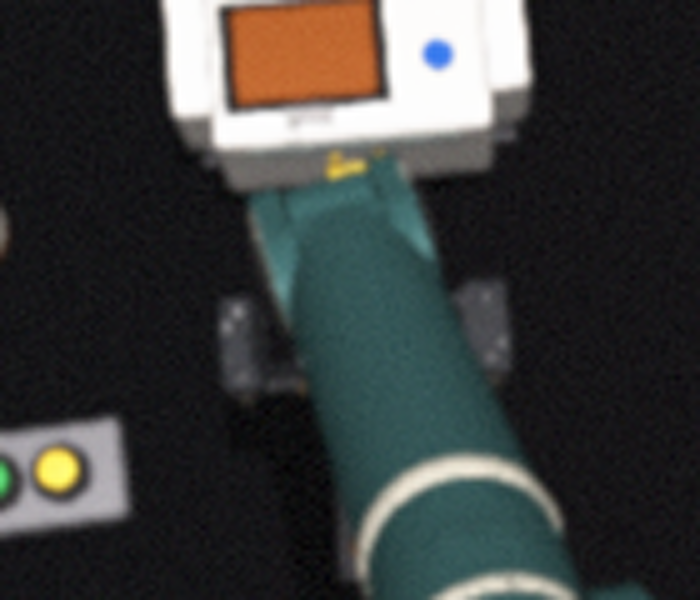

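```bash
python3 -m pendant '[[[5,0,0],0,0.1],[[10,0,0],0,0.1],[[14,0,0],0,0.1],[[18,0,0],0,0.1],[[19,0,0],0,0.1],[[19,0,0],0,0.1]]'; python3 -c "
from h import *
go()
cv2.imwrite('pics/s9.png',manip.snapshot('side')[:,:,::-1])
crop('pics/s9.png',220,110,360,230,5,'pics/s9c.png')"
```

```text
t: 14.12
tcp_pos: [532.8, 49.0, 248.7]
tool_rot: [0.707, 0.025, -0.707, 0.025]
ft_force: [0.1, 0.5, -7.4]
width: 0.32
tip [532.8  49.   58.7] w 0.32 t 14.125 yaw_y -86.02 F [ 0.1  0.5 -7.4]
```

View pics/s9c.png

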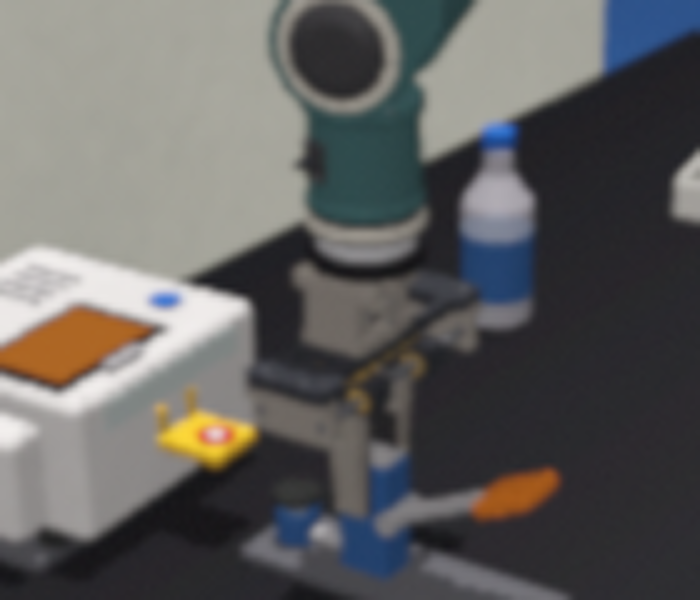

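```bash
python3 -m pendant '[[[2,0,0],0,0.1],[[2,0,0],0,0.1]]';python3 -m pendant '[[[1.5,0,0],0,0.1],[[1.5,0,0],0,0.1]]'
```

```text
t: 14.42
tcp_pos: [532.9, 49.2, 248.6]
tool_rot: [0.707, 0.024, -0.707, 0.025]
ft_force: [-5.4, -0.9, 10.3]
width: 0.324
t: 14.68
tcp_pos: [532.9, 49.3, 248.5]
tool_rot: [0.707, 0.024, -0.706, 0.025]
ft_force: [-10.7, -2.3, 23.2]
width: 0.322
```

```bash
python3 -m pendant '[[[-2.5,0,0],0,0.1],[[-3.5,0,0],0,0.1],[[-3.5,0,0],0,0.6],[[-3.5,0,0],0,0.6],[[-3.5,0,0],0,0.6],[[-60,0,0],0,0.6],[[-110,0,0],0,0.6],[[-130,0,60],0,0.6]]' ; python3 -m pendant '[[[0,50,20],0,0.6],[[0,100,40],0,0.6],[[0,150,60],0,0.6],[[0,150,60],0,0.6]]'; python3 -c "
from h import *
go()
cv2.imwrite('pics/s10.png',manip.snapshot('side')[:,:,::-1]);cv2.imwrite('pics/t10.png',manip.snapshot('top')[:,:,::-1])
crop('pics/s10.png',220,130,340,230,6,'pics/s10c.png');crop('pics/t10.png',240,120,340,220,6,'pics/t10c.png')"
```

```text
t: 15.68
tcp_pos: [476.2, 45.3, 378.3]
tool_rot: [0.71, 0.025, -0.704, 0.024]
ft_force: [-0.1, -0.2, -0.5]
width: 0.602
t: 16.18
tcp_pos: [423.0, -112.3, 375.2]
tool_rot: [0.707, 0.021, -0.707, 0.022]
ft_force: [-0.1, 1.3, 0.1]
width: 0.605
tip [ 423.  -112.6  185.2] w 0.605 t 16.175 yaw_y -86.45 F [-0.1  1.3  0.1]
```

View pics/s10c.png

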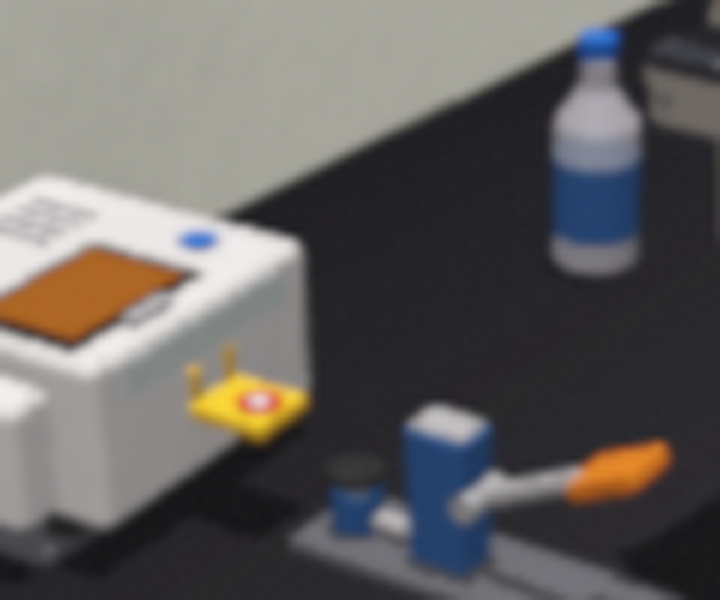

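View pics/t10c.png

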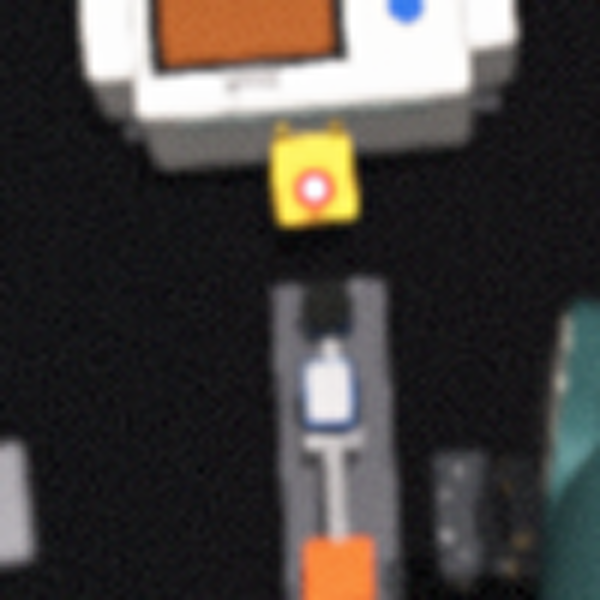

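```bash
python3 - <<'E'
from h import *
from scipy.optimize import least_squares
ot,os=np.array((240,120)),np.array((220,130))
T=lambda p:np.array(p,float)/6+ot-.42
S=lambda p:np.array(p,float)/6+os-.42
P={'saddle':((326,307),(356,468),50),'block':((329,393),(449,423),97),'mark':((314,188),(260,402),72)}
for k,(a,b,z) in P.items():
    f=lambda X:np.r_[proj('top',[X])[0]-T(a),proj('side',[X])[0]-S(b)]
    r=least_squares(f,[600,50,z]); print(k,back('top',T(a),z).round(1),back('side',S(b),z).round(1),'tri',r.x.round(1),np.abs(r.fun).max().round(2))
pad=back('top',T((338,570)),104)[0];print('pad',pad.round(1))
b=back('top',T([(275,286),(386,277)]),10);print('front edge base',b.round(1),b.mean(0).round(1))
f=back('top',T([(277,227),(359,221)]),72);d=f[0]-f[1];print('lug end',f.round(1),f.mean(0),np.degrees(np.arctan2(-d[0],d[1])))
im=cv2.imread('pics/t10.png');hsv=cv2.cvtColor(im,cv2.COLOR_BGR2HSV)
m=cv2.inRange(hsv,(18,120,120),(35,255,255));m[:140]=0;m[:,:270]=0;m[160:]=0
v,u=np.nonzero(m);print(cv2.minAreaRect(np.c_[u,v].astype(np.float32)),u.min(),u.max(),v.min(),v.max())
E
```

```text
saddle [[594.1  52.3  50. ]] [[597.9  55.4  50. ]] tri [596.6  53.7  49. ] 0.61
block [[529.4  48.   97. ]] [[534.9  48.   97. ]] tri [531.3  49.2  98.1] 0.63
mark [[663.2  58.7  72. ]] [[667.6  57.8  72. ]] tri [664.2  59.5  73.4] 0.4
pad [422.7  42.1 104. ]
front edge base [[618.5  86.7  10. ]
 [624.   16.5  10. ]] [621.3  51.6  10. ]
lug end [[638.7  81.1  72. ]
 [642.2  31.2  72. ]] [640.43397977  56.17881023  72.        ] 4.007855802750297
((291.68292236328125, 148.64634704589844), (16.454299926757812, 14.2456693649292), 83.6598129272461) 285 299 140 157
```

```bash
python3 -m pendant '[[[0,-40,-28],0,0.6],[[0,-85,-60],0,0.6],[[0,-130,-92],0,0.6],[[0,-153,-121],0,0.6],[[0,-153,-121],0,0.6],[[0,-153,-121],0,0.6]]';python3 -c "
from h import *
go((532.8,49,60))"
```

```text
t: 17.02
tcp_pos: [533.8, 52.8, 374.5]
tool_rot: [-0.706, -0.025, 0.707, -0.025]
ft_force: [-0.5, -0.3, 0.5]
width: 0.599
tip [533.5  52.8 184.5] w 0.599 t 17.025 yaw_y -85.93 F [-0.5 -0.3  0.5]
(532.8, 49, 60) -> shift [124.5   3.7   0.8]
```

```bash
python3 -m pendant '[[[40,4,1],0,0.6],[[85,4,1],0,0.6],[[115,4,1],0,0.6],[[124,4,1],0,0.6],[[124,4,1],0,0.6],[[124,4,1],0,0.1],[[124,4,1],0,0.1],[[124,4,1],0,0.1]]' 60;python3 -c "
from h import *
go((532.8,49,60))"
```

```text
t: 18.02
tcp_pos: [533.8, 48.7, 251.8]
tool_rot: [0.707, 0.025, -0.706, 0.024]
ft_force: [-0.2, 1.0, 3.6]
width: 0.323
tip [534.2  48.8  61.8] w 0.323 t 18.025 yaw_y -86.01 F [-0.2  1.   3.6]
(532.8, 49, 60) -> shift [ 1.8 -0.3  1.3]
```

```bash
python3 -m pendant '[[[-3,0,0],0,0.1],[[-3,0,0],0,0.1],[[-3,0,-12],0,0.1],[[-3,0,-27],0,0.1],[[-3,0,-42],0,0.1],[[-3,0,-56],0,0.1],[[-3,0,-67],0,0.1],[[-3,0,-67],0,0.1]]';python3 -c "
from h import *
go((534.2+67,48.8+5,62))
cv2.imwrite('pics/s11.png',manip.snapshot('side')[:,:,::-1])
crop('pics/s11.png',220,110,340,210,6,'pics/s11c.png')"
```

```text
t: 19.02
tcp_pos: [601.1, 52.7, 253.8]
tool_rot: [0.707, 0.025, -0.707, 0.024]
ft_force: [-1.0, 0.7, -8.0]
width: 0.323
tip [601.2  52.8  63.8] w 0.323 t 19.025 yaw_y -86.03 F [-1.   0.7 -8. ]
(601.2, 53.8, 62) -> shift [ 1.8 -1.  -0.1]
```

View pics/s11c.png

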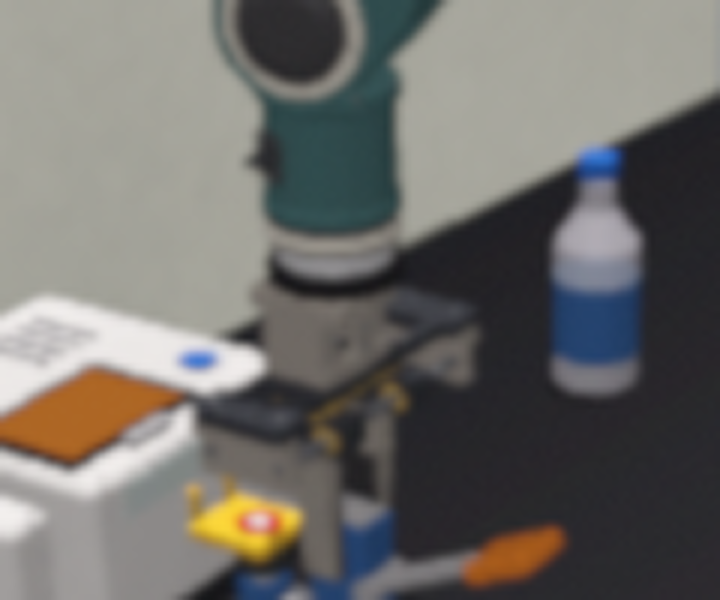

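```bash
python3 -m pendant '[[[2,-1,0],0,0.1],[[4,-1,0],0,0.1],[[4,-1,0],0,0.1]]'; python3 -m pendant '[[[-1,0,0],0,0.1],[[-1,0,0],0,0.6],[[-1,0,0],0,0.6],[[-1,0,0],0,0.6],[[-40,0,0],0,0.6],[[-95,0,0],0,0.6],[[-120,0,55],0,0.2],[[-120,30,115],0,0]]'; python3 -m pendant '[[[0,55,20],0,0],[[0,110,40],0,0],[[0,110,40],0,0]]';python3 -c "
from h import *
go()
cv2.imwrite('pics/s12.png',manip.snapshot('side')[:,:,::-1]);cv2.imwrite('pics/t12.png',manip.snapshot('top')[:,:,::-1])
crop('pics/s12.png',220,130,340,230,6,'pics/s12c.png');crop('pics/t12.png',240,120,340,220,6,'pics/t12c.png')"
```

```text
t: 19.45
tcp_pos: [599.8, 53.8, 251.8]
tool_rot: [-0.706, -0.024, 0.707, -0.025]
ft_force: [-7.2, -1.4, 7.0]
width: 0.324
t: 20.45
tcp_pos: [491.2, 19.7, 372.1]
tool_rot: [0.709, 0.026, -0.705, 0.026]
ft_force: [-0.3, -1.4, 0.2]
width: 0.402
t: 20.82
tcp_pos: [458.2, -98.6, 370.2]
tool_rot: [0.707, 0.021, -0.707, 0.022]
ft_force: [1.0, 0.1, -0.8]
width: 0.078
tip [458.2 -98.9 180.2] w 0.078 t 20.825 yaw_y -86.5 F [ 1.   0.1 -0.8]
```

View pics/s12c.png

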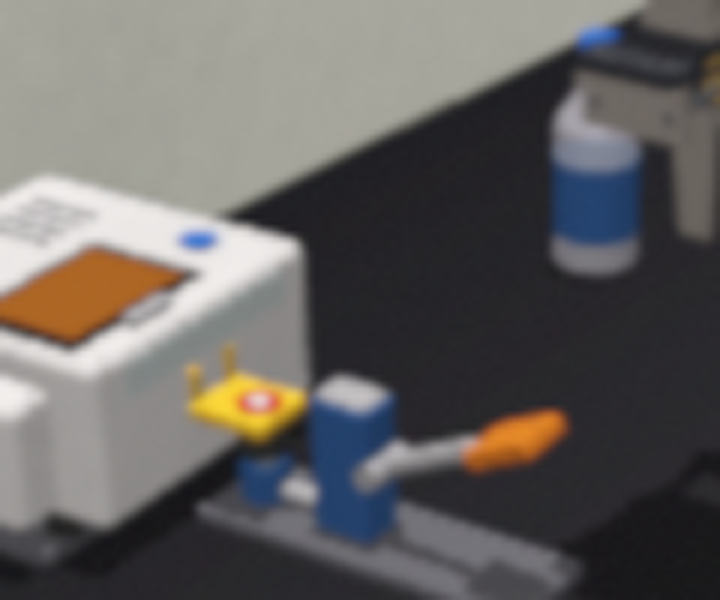

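View pics/t12c.png

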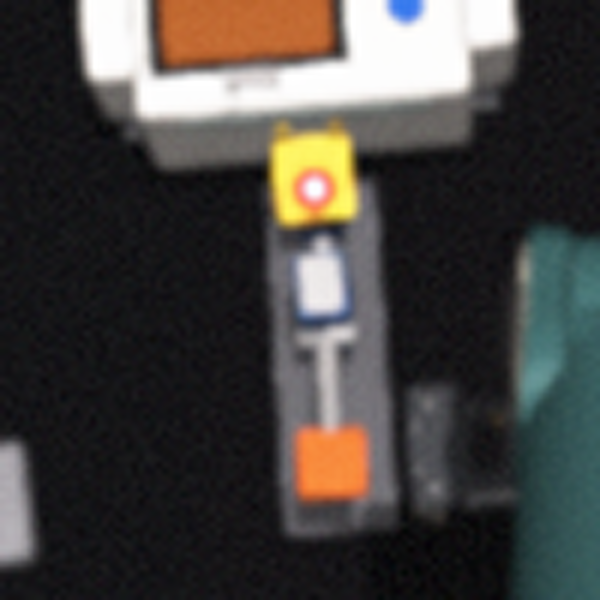

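```bash
python3 - <<'E'
from h import *
ot,os=np.array((240,120)),np.array((220,130))
T=lambda p:np.array(p,float)/6+ot-.42
S=lambda p:np.array(p,float)/6+os-.42
r=back('top',T([(287,536),(397,522)]),5)
print('rear',r.round(1));d=r[0]-r[1];yaw=np.arctan2(-d[0],d[1]);print(np.degrees(yaw),np.linalg.norm(d))
print('block',back('top',T((321,287)),97).round(1),back('side',S((353,394)),97).round(1))
print('pad',back('top',T((333,463)),104).round(1),back('side',S((520,439)),102).round(1))
E
```

```text
rear [[459.2  78.6   5. ]
 [467.6  10.1   5. ]]
6.988801821467199 69.0060191609725
block [[594.1  52.9  97. ]] [[599.8  53.4  97. ]]
pad [[485.9  45.2 104. ]] [[486.8  46.4 102. ]]
```

```bash
python3 -c "
from h import *
go((480,46,125))"; 
```

```text
tip [459.6 -94.5 180.2] w 0.005 t 20.925 yaw_y -86.09 F [-0.6  1.   0.5]
(480, 46, 125) -> shift [  55.2 -138.7  -29.9]
```

```bash
python3 -m pendant '[[[0,-45,-10],0,0],[[0,-100,-20],0,0],[[0,-137,-30],0,0],[[20,-137,-30],0,0],[[50,-137,-30],0,0],[[50,-137,-30],0,0],[[50,-137,-30],0,0]]'; python3 -c "
from h import *
go((480,46,115))
cv2.imwrite('pics/s13.png',manip.snapshot('side')[:,:,::-1])
crop('pics/s13.png',220,110,340,210,6,'pics/s13c.png')"
```

```text
t: 21.8
tcp_pos: [480.2, 45.4, 320.6]
tool_rot: [0.707, 0.025, -0.706, 0.025]
ft_force: [-0.5, 0.0, -0.0]
width: 0.005
tip [480.3  45.5 130.6] w 0.005 t 21.8 yaw_y -85.93 F [-0.5  0.  -0. ]
(480, 46, 115) -> shift [15.6 -0.5  0.3]
```

View pics/s13c.png

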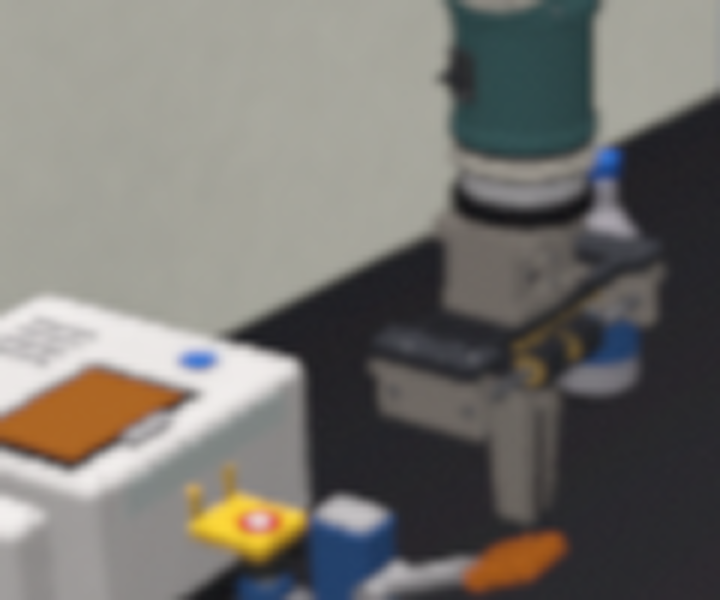

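```bash
q='from h import *
go()'; python3 -m pendant '[[[8,0,0],0,0],[[16,0,0],0,0],[[24,0,0],0,0],[[30,0,0],0,0],[[30,0,0],0,0]]'>/dev/null; python3 -c "$q";  python3 -m pendant '[[[7,0,0],0,0],[[14,0,0],0,0],[[21,0,0],0,0],[[26,0,0],0,0],[[30,0,0],0,0],[[33,0,0],0,0],[[33,0,0],0,0]]'>/dev/null; python3 -c "$q
cv2.imwrite('pics/s14.png',manip.snapshot('side')[:,:,::-1])
crop('pics/s14.png',220,130,340,230,6,'pics/s14c.png')"
```

```text
tip [479.6  44.3  99.4] w 0.003 t 22.475 yaw_y -86.02 F [ 0.2 -0.3  2.3]
tip [477.4  44.2  66.2] w 0.003 t 23.35 yaw_y -86.01 F [-5.1  0.2  7.6]
```

View pics/s14c.png

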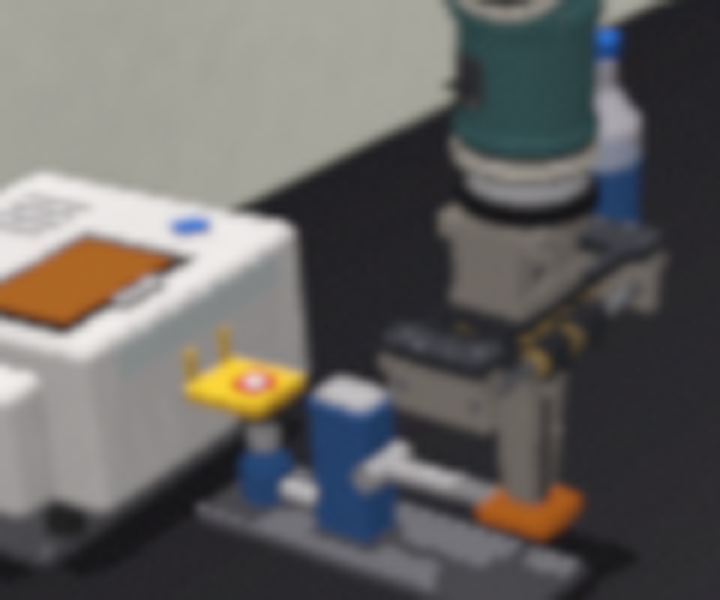

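```bash
q='from h import *
go()'; python3 -m pendant '[[[4,0,0],0,0],[[7,0,0],0,0],[[7,0,0],0,0]]'>/dev/null; python3 -c "$q";  python3 -m pendant '[[[2,0,0],0,0],[[2,0,0],0,0],[[2,0,0],0,0]]'>/dev/null; python3 -c "$q
cv2.imwrite('pics/s15.png',manip.snapshot('side')[:,:,::-1])
crop('pics/s15.png',220,130,340,230,6,'pics/s15c.png')
cv2.imwrite('pics/t15.png',manip.snapshot('top')[:,:,::-1])
crop('pics/t15.png',240,120,340,220,6,'pics/t15c.png')"
```

```text
tip [477.3  44.1  59.3] w 0.005 t 23.775 yaw_y -86.01 F [-5.6 -0.3  8.9]
tip [477.4  44.1  57.4] w 0.007 t 24.15 yaw_y -86.01 F [-6.7  0.1  8.4]
```

View pics/s15c.png

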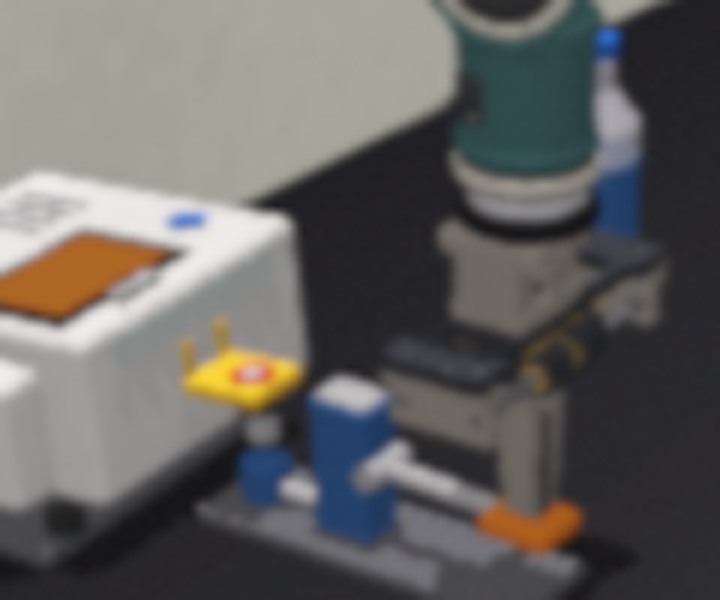

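View pics/t15c.png

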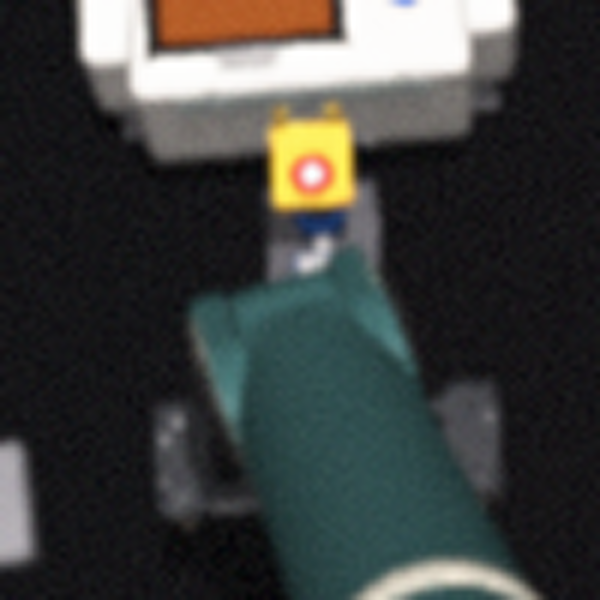

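```bash
q='from h import *
go()'; for i in 1 2; do python3 -m pendant '[[[2,0,0],0,0],[[2,0,0],0,0]]'>/dev/null; python3 -c "$q"; done;  python3 -m pendant '[[[2,0,0],0,0],[[2,0,0],0,0],[[2,0,0],0,0]]'>/dev/null; python3 -c "$q
cv2.imwrite('pics/s16.png',manip.snapshot('side')[:,:,::-1])
crop('pics/s16.png',220,130,340,230,6,'pics/s16c.png')"
```

```text
tip [477.4  44.1  56.2] w 0.007 t 24.5 yaw_y -86.01 F [-9.1 -0.1 18. ]
tip [477.4  44.2  55.4] w 0.003 t 24.75 yaw_y -86.0 F [-12.6  -1.5  31.4]
tip [477.5  44.1  54.6] w 0.005 t 25.125 yaw_y -86.01 F [-16.8  -1.3  44.4]
```

View pics/s16c.png

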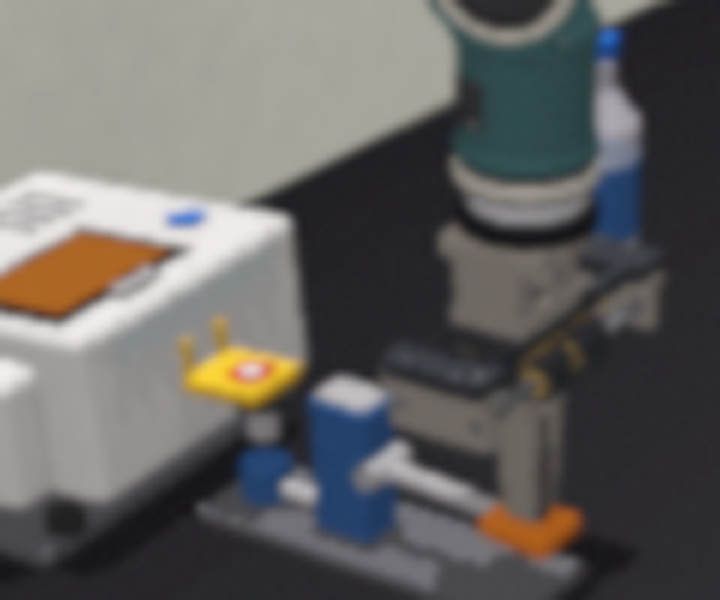

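```bash
python3 - <<'E'
from h import *
T=lambda p:np.array(p,float)/6+np.array((240,120))-.42
S=lambda p:np.array(p,float)/6+np.array((220,130))-.42
for z in(86,90): print(back('top',T((312,174)),z).round(1),back('side',S((252,371)),z).round(1))
for z in (70,75,80): print('saddle stem',z,back('side',S((264,412)),z).round(1))
E
```

```text
[[667.6  59.1  86. ]] [[679.   50.9  86. ]]
[[666.3  58.9  90. ]] [[673.7  56.5  90. ]]
saddle stem 70 [[660.1  62.9  70. ]]
saddle stem 75 [[653.8  69.6  75. ]]
saddle stem 80 [[647.6  76.4  80. ]]
```

```bash
python3 -m pendant '[[[-8,0,0],0,0],[[-20,0,0],0,0],[[-32,0,0],0,0],[[-44,0,0],0,0],[[-56,0,0],0,0],[[-80,0,0],0,0.3],[[-120,0,-10],0,0.6],[[-120,0,-10],0,0.6]]'; python3 -c "
from h import *
go((600,54,175),(600,54,62))"
```

```text
t: 26.18
tcp_pos: [490.5, 45.3, 364.2]
tool_rot: [0.708, 0.025, -0.705, 0.024]
ft_force: [0.8, 0.1, -1.5]
width: 0.307
tip [491.3  45.3 174.2] w 0.307 t 26.175 yaw_y -86.03 F [ 0.8  0.1 -1.5]
(600, 54, 175) -> shift [  -0.3   -1.1 -109. ]
(600, 54, 62) -> shift [ 112.7   -1.1 -108.5]
```

```bash
python3 -m pendant '[[[0,-1,-40],0,0.6],[[0,-1,-80],0,0.6],[[0,-1,-108],0,0.6],[[0,-1,-109],0,0.6],[[0,-1,-109],0,0.6]]'; python3 -c "
from h import *
go((600,54,62))
cv2.imwrite('pics/s17.png',manip.snapshot('side')[:,:,::-1])
crop('pics/s17.png',220,130,340,230,6,'pics/s17c.png')
cv2.imwrite('pics/t17.png',manip.snapshot('top')[:,:,::-1])
crop('pics/t17.png',240,120,340,220,6,'pics/t17c.png')"
```

```text
t: 26.8
tcp_pos: [597.2, 53.6, 360.7]
tool_rot: [-0.705, -0.025, 0.708, -0.025]
ft_force: [0.1, 0.3, 0.1]
width: 0.599
tip [596.5  53.6 170.7] w 0.599 t 26.8 yaw_y -86.0 F [0.1 0.3 0.1]
(600, 54, 62) -> shift [108.7  -0.2  -3.8]
```

View pics/s17c.png

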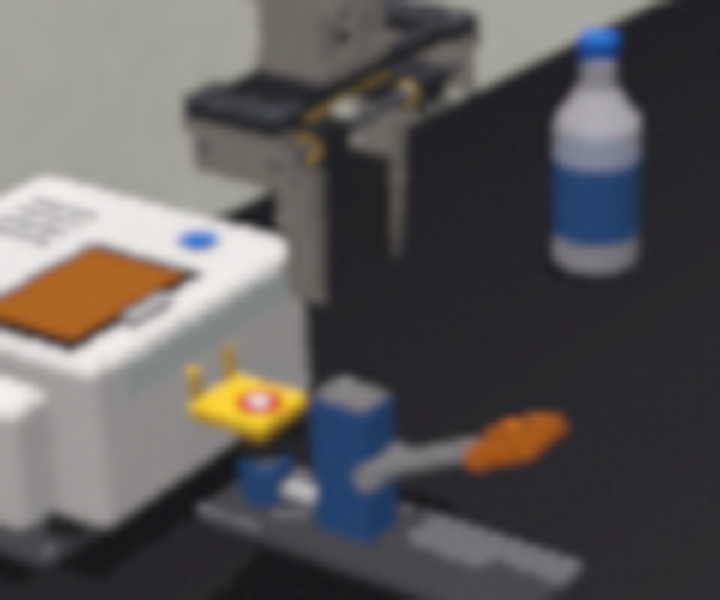

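View pics/t17c.png

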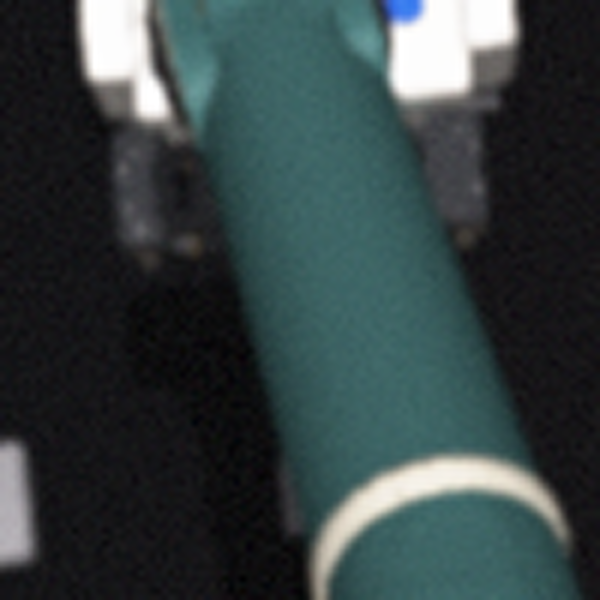

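```bash
python3 -m pendant '[[[40,0,-1],0,0.6],[[85,0,-1],0,0.6],[[103,0,-1],0,0.6],[[109,0,-1],0,0.6],[[109,0,-1],0,0.6],[[109,0,-1],0,0.1],[[109,0,-1],0,0.1],[[109,0,-1],0,0.1]]' 60;python3 -c "
from h import *
go((605,54,62))"
```

```text
t: 27.9
tcp_pos: [599.6, 53.7, 253.6]
tool_rot: [0.707, 0.024, -0.706, 0.024]
ft_force: [-0.5, -0.7, 2.3]
width: 0.319
tip [599.8  53.7  63.6] w 0.319 t 27.9 yaw_y -86.04 F [-0.5 -0.7  2.3]
(605, 54, 62) -> shift [ 1.6  0.  -5.2]
```

```bash
python3 -m pendant '[[[-2,0,0],0,0.1],[[-2,0,0],0,0.1],[[-2,0,-3],0,0.1],[[-2,0,-6],0,0.1],[[-2,0,-6],0,0.1],[[1.5,0,-6],0,0.1],[[1.5,0,-6],0,0.1]]';python3 -c "
from h import *
go((605,54,62))"
```

```text
t: 28.78
tcp_pos: [605.7, 54.2, 253.6]
tool_rot: [0.707, 0.024, -0.706, 0.025]
ft_force: [-5.0, -0.6, 7.2]
width: 0.326
tip [605.9  54.1  63.6] w 0.326 t 28.775 yaw_y -86.03 F [-5.  -0.6  7.2]
(605, 54, 62) -> shift [1.6 0.1 0.9]
```

Jack moved 6 mm further and back on the bench. Release, back off and check.

```bash
python3 -m pendant '[[[-1,0,0],0,0.1],[[-1,0,0],0,0.6],[[-1,0,0],0,0.6],[[-1,0,0],0,0.6],[[-40,0,0],0,0.6],[[-95,0,0],0,0.6],[[-105,0,55],0,0.2],[[-105,0,112],0,0]]'; python3 -c "
from h import *
go((484,46,125))
cv2.imwrite('pics/s18.png',manip.snapshot('side')[:,:,::-1])
crop('pics/s18.png',220,130,340,230,6,'pics/s18c.png')
cv2.imwrite('pics/t18.png',manip.snapshot('top')[:,:,::-1])
crop('pics/t18.png',240,120,340,220,6,'pics/t18c.png')"
```

```text
t: 29.78
tcp_pos: [492.9, 46.5, 357.6]
tool_rot: [0.708, 0.025, -0.706, 0.024]
ft_force: [-0.6, 0.4, 0.8]
width: 0.406
tip [493.5  46.6 167.6] w 0.406 t 29.775 yaw_y -86.02 F [-0.6  0.4  0.8]
(484, 46, 125) -> shift [42.6 -0.1  9.7]
```

View pics/s18c.png

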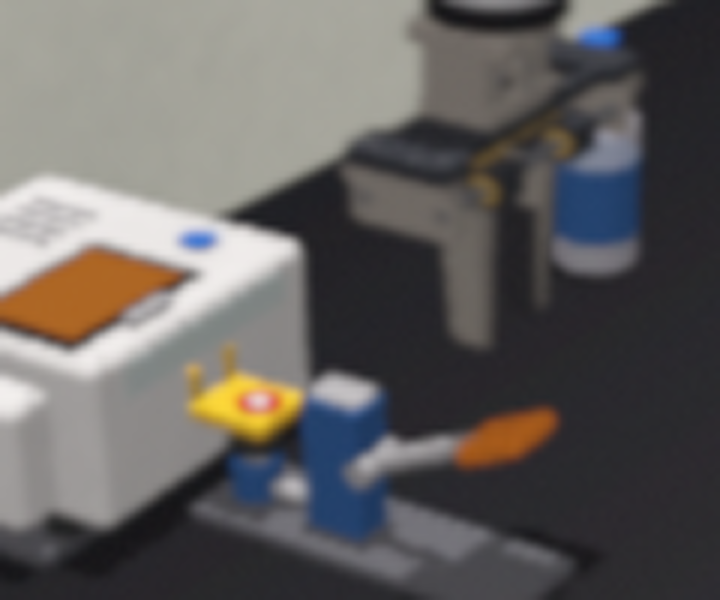

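View pics/t18c.png

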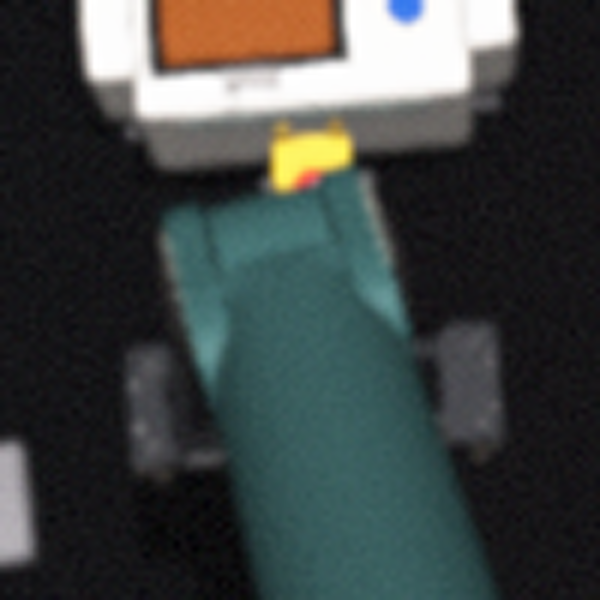

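```bash
q='from h import *
go()'; python3 -m pendant '[[[10,0,8],0,0],[[25,0,8],0,0],[[35,0,8],0,0],[[45,0,8],0,0],[[50,0,8],0,0],[[58,0,8],0,0],[[66,0,8],0,0],[[74,0,8],0,0]]'>/dev/null; python3 -c "$q";  python3 -m pendant '[[[6,0,0],0,0],[[12,0,0],0,0],[[18,0,0],0,0],[[24,0,0],0,0],[[29,0,0],0,0],[[33,0,0],0,0],[[36,0,0],0,0],[[36,0,0],0,0]]'>/dev/null; python3 -c "$q"
```

```text
tip [485.7  45.7  92.1] w 0.004 t 30.875 yaw_y -86.02 F [-1.5  0.1  2.6]
tip [483.2  45.5  56.5] w 0.005 t 31.875 yaw_y -86.01 F [-8.6  0.1 14.6]
```

```bash
q='from h import *
go()'; python3 -m pendant '[[[2,0,0],0,0],[[2,0,0],0,0],[[2,0,0],0,0]]'>/dev/null; python3 -c "$q
cv2.imwrite('pics/s19.png',manip.snapshot('side')[:,:,::-1])
crop('pics/s19.png',220,130,340,230,6,'pics/s19c.png')"; python3 -m pendant '[[[-8,0,0],0,0],[[-18,0,0],0,0],[[-28,0,0],0,0],[[-38,0,0],0,0],[[-50,0,0],0,0],[[-60,0,0],0,0],[[-68,0,0],0,0],[[-68,0,0],0,0]]'; python3 -c "$q
cv2.imwrite('pics/s20.png',manip.snapshot('side')[:,:,::-1])
crop('pics/s20.png',220,130,340,230,6,'pics/s20c.png')"
```

```text
tip [483.2  45.5  55.7] w 0.003 t 32.25 yaw_y -86.01 F [-12.9  -1.1  26.5]
t: 33.3
tcp_pos: [485.5, 45.7, 312.7]
tool_rot: [0.707, 0.024, -0.707, 0.025]
ft_force: [-0.2, 0.1, -0.3]
width: 0.008
tip [485.6  45.7 122.7] w 0.008 t 33.3 yaw_y -86.02 F [-0.2  0.1 -0.3]
```

View pics/s19c.png

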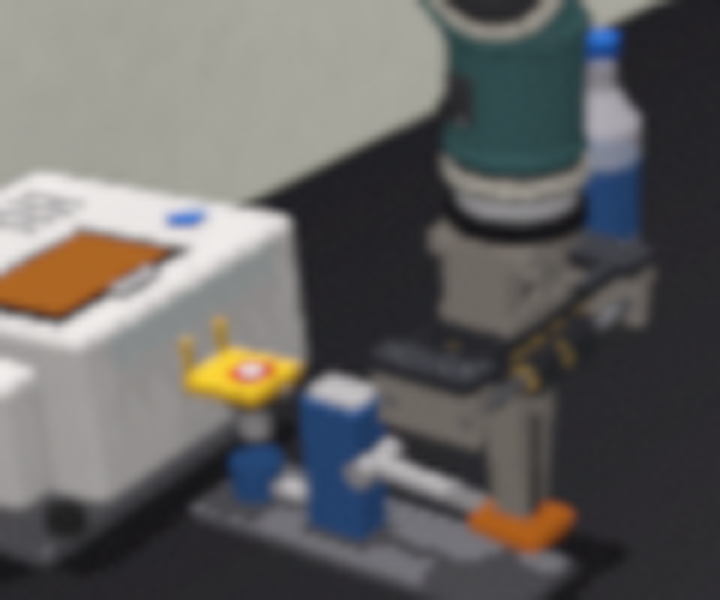

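View pics/s20c.png

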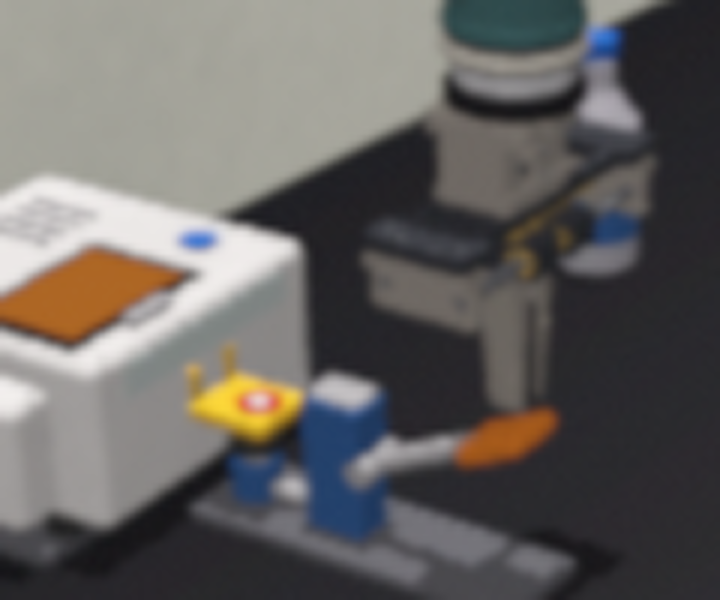

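```bash
q='from h import *
go()'; python3 -m pendant '[[[0,0,0],0,0],[[7,0,0],0,0],[[14,0,0],0,0],[[21,0,0],0,0],[[28,0,0],0,0],[[35,0,0],0,0],[[42,0,0],0,0],[[49,0,0],0,0]]'>/dev/null; python3 -m pendant '[[[5,0,0],0,0],[[10,0,0],0,0],[[14,0,0],0,0],[[17,0,0],0,0],[[19,0,0],0,0],[[19,0,0],0,0],[[19,0,0],0,0],[[19,0,0],0,0]]'>/dev/null;python3 -c "$q
cv2.imwrite('pics/s21.png',manip.snapshot('side')[:,:,::-1])
crop('pics/s21.png',180,130,340,290,5,'pics/s21c.png')
cv2.imwrite('pics/t21.png',manip.snapshot('top')[:,:,::-1])
go()"
```

```text
tip [483.1  45.6  55.6] w 0.002 t 35.35 yaw_y -86.01 F [-12.6  -1.2  26.9]
tip [483.2  45.6  55.6] w 0.007 t 35.45 yaw_y -86.0 F [-12.9  -0.8  27. ]
```

View pics/s21c.png

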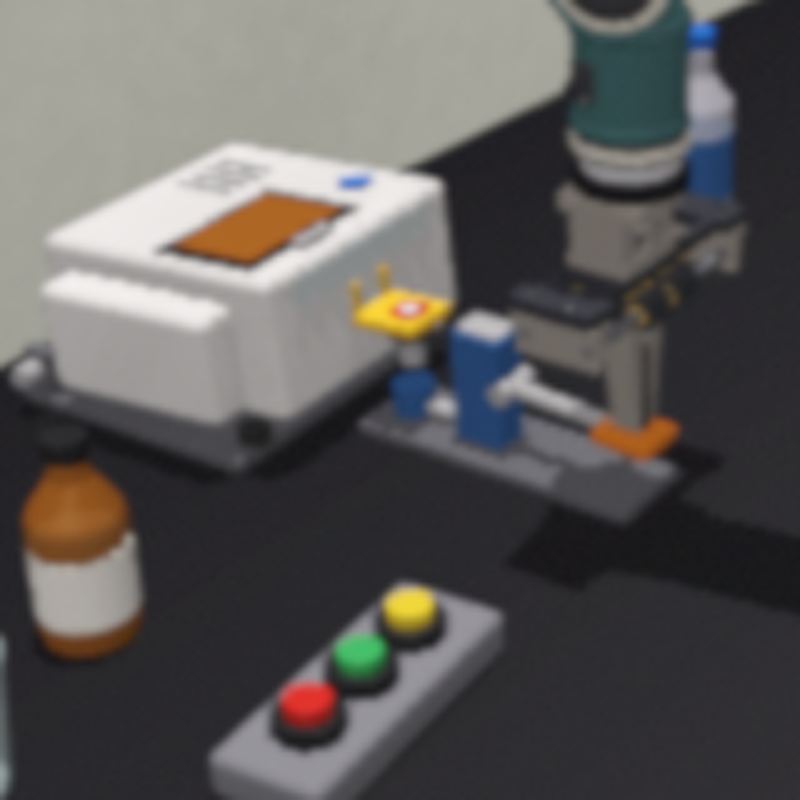

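View pics/t21.png

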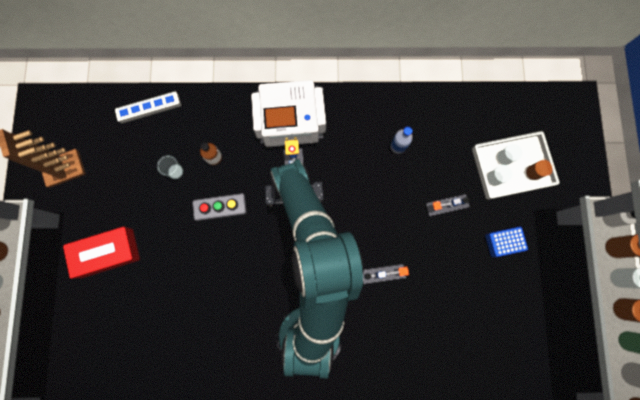

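The handle is down on its stop at a steady 27 N. The front is raised on the saddle with the lug at crop (403,312), all three keys are up, and the bystanders have not moved. I'm handing in.

```bash
python3 -c "
from rig import manip
print(manip.job_done())"
```

```text
the job is handed in; nothing more can be done
None
```

I handed the job in at about 35.5 s of the 67 s allowed, still holding the handle down with the analyser's front raised on the jack. No verdict was reported.

**Keys:** I pressed green, yellow and red in order, each to its stop. I pressed green a second time, slowly, before moving to yellow, because the tip height read about 4 mm more than expected. That press showed the full travel, so the difference was a reading offset.

**Jack:** I carried the largest of the three jacks to the lug and set it under the red mark. A first full stroke lifted the analyser, but the pictures put the saddle about 6 to 7 mm short of the lift point. I let the handle up, regripped the jack, moved it about 6 mm further in, and repeated the trial stroke. The handle was therefore pumped twice before the final press, not once as asked. The first stroke may already have counted as the trial lift.

**Last checks:**
- **Handle:** it is against its stop, with the wrist reading a steady 27 N.
- **Analyser and bystanders:** the side view shows the lug raised on the saddle, and the final pictures show the keys up. The bottles and beaker look unmoved.
- **Saddle position:** it looked centred in the side view, but the arm hid it from the top camera. The two cameras disagree by about 4 mm in x, so I expect it to be within a few mm of the mark, inside the 12 mm limit.
- **Force:** the first stroke briefly pushed the handle with about 44 N at the wrist. That went through the fingertips, while the 40 N limit applies to the arm and gripper body.

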